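# Unlock the sample box and set out the tasting pots

## Robot

A 6-joint arm with a two-finger parallel gripper is mounted at the origin on the work surface. World frame = base frame: x ahead of the robot, y to its left, z up, the work surface at z = 0. Lengths are in m, angles in rad, forces in N, time in s.
With the tool pointing down it reaches from about 0.325 to 0.85 m from the base axis. Payload 15.5 kg.
Tool frame: the origin (TCP) lies on the front face of the gripper's body, between the roots of the fingers; the fingertips stand 78 mm ahead of it and the grasp point (between the pads) lies 60 mm ahead of it (robot.tip_reach is the distance from the TCP to the fingertips, in m); z points along the fingers, y is the direction in which the jaws open and shut (so a half turn about z gives the same grasp; the last joint's range is limited). The gripper opens to 91 mm and grips with 3 to 60 N. Pads are 32 mm wide; open, the fingers measure 118 mm over their backs; the gripper's body (76 mm by 178 mm) begins 60 mm behind the grasp point.
Start: joints at [-1.252, 0.494, 1.345, -0, 1.302, -0.096], TCP at [0.252, -0.572, 0.292] pointing down, gripper open.
Joint ranges: [-2.91, 2.91], [-0.82, 2.16], [0.22, 2.67], [-1.22, 4.37], [0.12, 2.79], [-3.08, 3.08]. Speed limits (rad/s): [1.89, 1.89, 2.57, 3.01, 3.01, 3.01].

## Interface

Orientations are given as a rotation vector (axis times angle).
In Python, from bench import robot gives the robot as it stands. The module is installed in compiled form; this text tells all that it offers.
- The arm moves only by the tool step_arm, never from a script. Its argument "moves" is a list of rows, each a list of 7 numbers: the turn, a rotation vector about the tool's x, y, z in degrees, then the shift along the tool's x, y, z in m, then the closure, from 0 (fully open) to 1 (shut). A call has 1 to 20 rows; each row is the pose to reach, as a shift and turn from the pose commanded when the call began, along the tool's axes at that moment; what a row does not reach only later rows make up. A row lasts 1/12 s, in which the tool goes at most 41.7 mm and 7.16 degrees, less where a joint would pass 70% of its speed; a pose out of reach is approached as far as the arm can. A call with a gripper value outside its range is refused whole. The fingers move at their own pace and stop on an object; "grip_force" is the grip in N (left out, the last holds). Time passes only in rows, so rows that repeat a pose let the fingers close. It gives the time, the measured TCP pose, the force and the opening at its end, in the units of the state.
- robot.observe(): the state, without advancing time (a new reading comes with each control period).
- robot.get_image(name): name is "scene" or "top" or "wrist"; returns a dict with "frame" (400x640x3 uint8, red, green, blue), "depth" (400x640 float32, m along the optical axis (not along the pixel's ray), 0 where there is no reading), "K" (3x3 intrinsics, pixels), "eye" and "attitude" of the camera in the world. Camera axes: x right, y down, z forward; pixel columns grow to the right and rows downward; lengths in m; the calibration is good to about 2 mm. A picture is of the moment at which its call begins.
- robot.job_done(): hands the job in, once; it reports no verdict.
The state is a dict: "clock": time; "joint_pos": joint angles; "qvel": joint speeds; "tau": joint torques, N m; "tcp_pos": TCP position; "ee_rot": TCP orientation; "wrist_force": force on the tool from outside, world axes, zero at the start; "wrist_torque": the same for the moment, N m; "opening": opening from 0.0 (shut) to 1.0 (fully open).
Only numpy, scipy, OpenCV 4.12 (cv2) and the standard library are available. Lean on these libraries where they do the work, as an engineer would, in place of code of your own. Each camera call takes 0.05 s, during which the arm holds its last target.

## Task

Take the flat driver from its stand, seat its blade in the slotted lock screw of the sample box and, keeping it seated, turn the screw a quarter turn anticlockwise so that its red arm swings out of the lid's way (never move the screw with the fingers), then put the driver back upright in its stand. Slide the lid out along its grooves and lay it flat on the counter, handle up, then move every sample pot out of the box to stand upright in a pocket of its own in the metal tray. When all the pots are in, swing the blue keeper bar shut until it snaps home behind its catch; leave the jar, tub and carton where they are.

Things in the scene. Friction and masses are not known exactly. Their poses are not given: they have to be found in the camera images.
- box: Pale wooden sample box fixed to the counter, 148 (x) by 136 (y) by 71 mm high. Origin: centre of its underside; z up. The lid runs in grooves in the y sides and slides out towards the box's -x only (the -x wall is 57 mm high, below the lid; the +x wall stops it). Lips over the grooves leave a clear mouth 106 mm wide in y; inside it is 132 mm in x.
- box_in (a point): Centre of the box's inner floor, 6 mm above the counter, axes as the box. Low white walls, up to 30 mm above the counter, make four pockets 48 by 50 mm centred at x = +-28, y = +-28 mm from here.
- screw_head: Lock screw on a boss at the box's -x, -y corner: brass head 29 mm across, top 73 mm above the counter, over a red arm (8 mm wide, reaching 30 mm from the axis, 57 to 65 mm above the counter) that bars the lid's way when locked. Origin: on its upright axis, 57 mm up, at x = -84, y = -75 mm in the box's frame. z up; +y is the direction of the arm and of the slot.
- slot (a point): Centre of the floor of the screw's slot, 6 mm below the top of the head. The slot is 20 mm long (along the screw head's y), 5 mm wide, closed at its ends.
- lock_tip (a point): Middle of the end of the red arm, on its top. Locked: arm along the box's +y (0 to 0.2 rad anticlockwise of it at the start). The screw turns anticlockwise seen from above until a stop at 1.6 rad, where the arm points to the box's -x; from 1.2 rad (this point beyond y = -64 mm in the box's frame) it clears the lid. Stiff (about 0.12 N m), stays where it is left.
- lid: White lid, 139 (x) by 117 (y) by 5 mm, 120 g, loose; black rib handle on its centre, 14 mm thick (x), 50 mm long (y), top 27 mm above the lid's underside. Origin: centre of its underside; z up. Starts in the grooves (1.5 to 2.5 mm play), underside 58 mm above the counter, axes as the box's; free of the grooves after sliding 140 mm to the box's -x.
- stand: Grey driver stand fixed to the counter, 48 by 48 by 60 mm high, with a square upright hole 24 by 24 mm in its centre, through to the counter. Origin: centre of its underside.
- driver: Flat driver, 90 g, starts upright in the stand, its black collar (38 mm across, underside 50 mm above the tip) on the stand's top. Origin: centre of the blade's tip edge; z points up the shaft to the handle. Blade 16 mm wide (along x), 2.5 mm thick (along y), 12 mm high; shaft 9 mm across; orange handle 26 by 26 mm square, sides square to x and y, 55 to 115 mm above the tip.
- pot1: A small round sample pot, body 40 mm across and 28 mm high (dark brown with a white cap), with a black round knob 16 mm across and 18 mm high standing on its centre (46 mm in all, about 70 g). Origin: centre of its underside; z up. May be absent. It starts in one of the four pockets of the box.
- pot2: A small round sample pot, body 40 mm across and 28 mm high (pale tan with a white cap), with a black round knob 16 mm across and 18 mm high standing on its centre (46 mm in all, about 70 g). Origin: centre of its underside; z up. May be absent. It starts in one of the four pockets of the box.
- pot3: A small round sample pot, body 40 mm across and 28 mm high (olive green with a white cap), with a black round knob 16 mm across and 18 mm high standing on its centre (46 mm in all, about 70 g). Origin: centre of its underside; z up. May be absent. It starts in one of the four pockets of the box.
- pot4: A small round sample pot, body 40 mm across and 28 mm high (reddish brown with a white cap), with a black round knob 16 mm across and 18 mm high standing on its centre (46 mm in all, about 70 g). Origin: centre of its underside; z up. May be absent. It starts in one of the four pockets of the box.
- tray: Aluminium tray fixed to the counter, 60 (x) by 219 (y) mm, outer walls 18 mm high, floor 6 mm. Origin: centre of its underside; z up. Three low walls up to 14 mm high part it into four pockets 50 by 50 mm, centred at x = 0, y = -79.5, -26.5, +26.5, +79.5 mm.
- keeper (a joint): Angle of the blue keeper bar in rad: 0 shut (bar along the tray's +y, over the front shoulders of the pots, beside their knobs), growing anticlockwise from above as it swings out to the tray's -x; stops at 0 and 1.6; starts at 0.7 to 1.2. Moves easily; in the last 0.08 rad its nose rides over a sprung ball on the catch post (about 5 N at the nose), then it snaps in and stays shut.
- keeper_pivot (a point): The bar's upright pivot axis, at x = -19.5, y = -119 mm in the tray's frame, 44 mm above the counter. The bar is 10 mm thick, 12 mm high (38 to 50 mm above the counter) and reaches 247 mm from here.
- keeper_push (a point): Point on the bar's outer side face (the face towards the tray's -x when shut), 180 mm from the pivot, 44 mm above the counter: a good place to push it shut.
- jar: Bystander: closed jar of nuts, 72 mm across, 120 mm high. Origin: centre of its underside.
- tub: Bystander: lidded tub, 106 by 86 by 51 mm. Origin: centre of its underside.
- carton: Bystander: red carton, 70 by 110 by 90 mm high. Origin: centre of its underside.
There are look-alikes about, which are no part of the job. Of the things like the driver, leave any that is pink, purple or white; of the rest the larger one is meant.

How it is judged:
By the outcome, as a careful person would: the job done as asked, in the order asked, and still so for the second after the job is handed in, with the robot touching nothing.
Of pot1, pot2, pot3, pot4 only 2 to 4 are there at a start; the rules pass over those that are not, and their reading is None.
At some moment in a run one of pot1, pot2, pot3, pot4 may be knocked a few centimetres aside while the robot is not near it.
It also fails if it takes over 200 s, if anything falls off the work surface, if the arm or the gripper's body presses on something with over 40 N, if the wrist force passes 120 N, or if a joint passes its speed limit or range.

## Working session

There is one attempt and no reset: what is moved stays moved. The work goes in short steps, Python scripts to look and compute and a tool call to move; the robot and the scene stay as the last step left them, time stands still between calls to the robot, and variables do not carry over. Pictures are saved under pics/ and viewed, and the job is handed in when it is done.

Besides the shell and the picture viewer there is one more tool, called in YAML: its name, and indented under it one key for each argument. step_arm: Moves the arm, as the interface text tells. Its arguments: {"type":"object","properties":{"moves":{"type":"array"},"grip_force":{"type":"number"}},"required":["moves"]}

```bash
ls; mkdir -p pics; python3 - <<'E'
from bench import robot
import cv2,numpy as np
np.set_printoptions(precision=4,suppress=True)
print(robot.observe(), robot.tip_reach)
for n in("scene","top","wrist"):
    im=robot.get_image(n); cv2.imwrite(f"pics/a_{n}.png",im["frame"][:,:,::-1]); print(n,im["K"],im["eye"],im["attitude"])
    np.save(f"pics/a_{n}.npy",im,allow_pickle=True)
E
```

```text
pics
{'clock': 0.0, 'joint_pos': array([-1.2515,  0.4942,  1.3461, -0.    ,  1.3025, -0.0955]), 'qvel': array([ 0.0006, -0.0005, -0.0003, -0.0014,  0.0025, -0.0008]), 'tau': array([ -0.0051, -87.8837, -38.1857,   0.0703,   0.0532,  -0.0001]), 'tcp_pos': array([ 0.2518, -0.5717,  0.2916]), 'ee_rot': array([-3.0731, -0.6467,  0.0003]), 'wrist_force': array([0.0205, 0.4119, 0.4004]), 'wrist_torque': array([-0.0153,  0.0409, -0.0372]), 'opening': 1.000564927753788} 0.0783
scene [[390.5481   0.     317.8684]
 [  0.     390.5481 203.5754]
 [  0.       0.       1.    ]] [ 1.4282 -0.1639  0.6451] [-1.7918 -1.408   0.7401]
top [[488.8776   0.     321.2292]
 [  0.     488.8776 196.6089]
 [  0.       0.       1.    ]] [0.3268 0.0543 1.5099] [-2.1397  2.1016 -0.2181]
wrist [[282.6739   0.     317.2302]
 [  0.     282.6739 199.7375]
 [  0.       0.       1.    ]] [ 0.322  -0.5404  0.3849] [ 2.4327 -1.5861 -0.2215]
```

View pics/a_top.png

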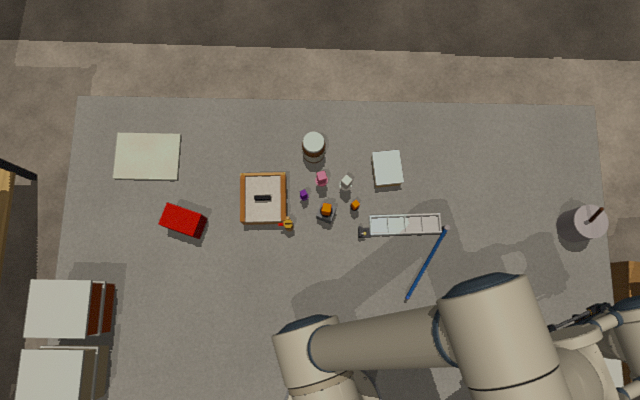

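View pics/a_scene.png

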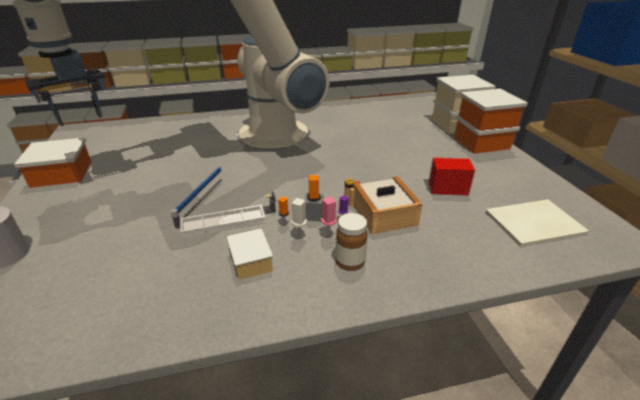

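View pics/a_wrist.png

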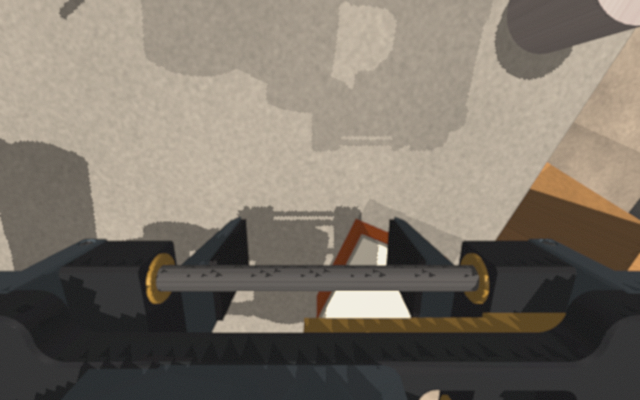

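The top view shows the box at about (263,198), the screw at (288,223), the tray at (405,225), and the keeper bar from (445,230) to (407,300). There are driver-like things at (326,210) orange, (355,204) small orange, (321,178) pink, (303,195) purple and (346,181) white. I'll enlarge this area to confirm which driver is meant.

```bash
python3 - <<'E'
import cv2,numpy as np
a=cv2.imread("pics/a_top.png")[160:260,230:390]; cv2.imwrite("pics/b_top.png",cv2.resize(a,None,fx=5,fy=5,interpolation=cv2.INTER_CUBIC))
a=cv2.imread("pics/a_scene.png")[160:250,160:430]; cv2.imwrite("pics/b_scene.png",cv2.resize(a,None,fx=2.9,fy=2.9,interpolation=cv2.INTER_CUBIC))
E
```

```text
(no output)
```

View pics/b_top.png

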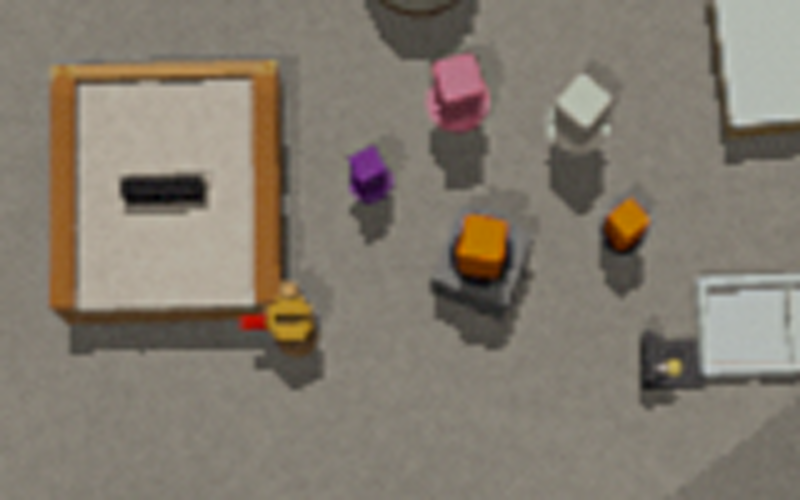

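View pics/b_scene.png

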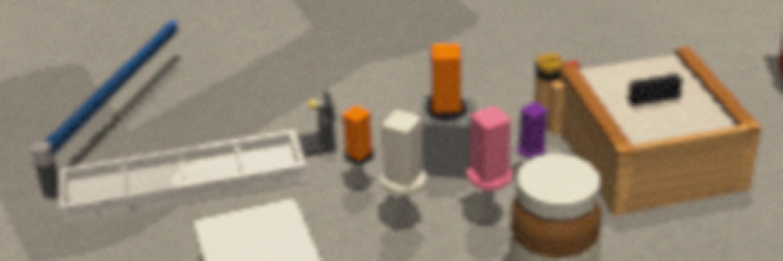

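The driver meant is the larger orange one at (326,210) in the grey stand. Pink, purple and white are excluded, and (355,204) is the smaller orange one. Next I'll get coarse positions.

```bash
cat > h.py <<'E'
import cv2,numpy as np
from scipy.spatial.transform import Rotation as R
np.set_printoptions(precision=4,suppress=True)
def ray(im,uv):
    uv=np.atleast_2d(np.asarray(uv,float)); d=np.c_[uv,np.ones(len(uv))]@np.linalg.inv(im["K"]).T
    return d@R.from_rotvec(im["attitude"]).as_matrix().T
def onz(im,uv,z):
    d=ray(im,uv); e=np.asarray(im["eye"]); return e+d*((z-e[2])/d[:,2])[:,None]
def cloud(im):
    h,w=im["depth"].shape; v,u=np.mgrid[:h,:w]
    P=np.asarray(im["eye"])+ray(im,np.c_[u.ravel(),v.ravel()])*im["depth"].ravel()[:,None]
    return P.reshape(h,w,3)
def proj(im,P):
    p=(np.atleast_2d(P)-im["eye"])@R.from_rotvec(im["attitude"]).as_matrix(); p=p@im["K"].T; return p[:,:2]/p[:,2:]
def snap(robot,name,tag):
    im=robot.get_image(name); cv2.imwrite(f"pics/{tag}.png",im["frame"][:,:,::-1]); np.save(f"pics/{tag}.npy",im,allow_pickle=True); return im
def load(tag): return np.load(f"pics/{tag}.npy",allow_pickle=True).item()
E
python3 - <<'E'
from h import *
im=load("a_top")
g=lambda u,v,z:print(u,v,onz(im,[u,v],z)[0])
for a in[(326,209.5,.125),(288.3,223.5,.073),(262,198,.085),(240.5,173,.071),(286,172,.071),(240.5,223,.071),(445,230,.044),(407,300,.044),(370,217,.018),(441,215,.018),(371,236,.018),(441,235,.018),(313,140,.12),(388,168,.05),(183,221,.09),(355,204,.06),(303,195,.05),(321,177,.09),(346,180,.09),(326,213,.06)]: g(*a)
C=cloud(im); print(C[210,326],C[223,288],C[198,262],C[226,405],C[221,185],C[300,200])
E
```

```text
326 209.5 [0.5668 0.0322 0.125 ]
288.3 223.5 [0.5316 0.1425 0.073 ]
262 198 [0.6048 0.222  0.085 ]
240.5 173 [0.6834 0.2918 0.071 ]
286 172 [0.6891 0.1543 0.071 ]
240.5 223 [0.5308 0.2843 0.071 ]
445 230 [ 0.5246 -0.3298  0.044 ]
407 300 [ 0.3155 -0.2112  0.044 ]
370 217 [ 0.5643 -0.1058  0.018 ]
441 215 [ 0.5747 -0.3258  0.018 ]
371 236 [ 0.5055 -0.1087  0.018 ]
441 235 [ 0.5124 -0.3238  0.018 ]
313 140 [0.7762 0.0739 0.12  ]
388 168 [ 0.7132 -0.1583  0.05  ]
183 221 [0.5309 0.4495 0.09  ]
355 204 [ 0.5965 -0.0561  0.06  ]
303 195 [0.6233 0.1018 0.05  ]
321 177 [0.671  0.0481 0.09  ]
346 180 [ 0.6632 -0.0266  0.09  ]
326 213 [0.5674 0.031  0.06  ]
[0.5642 0.0323 0.1315] [0.5345 0.144  0.0631] [0.6051 0.2223 0.0831] [ 0.5386 -0.214   0.0156] [0.5308 0.4433 0.0912] [0.3046 0.4045 0.0064]
```

```bash
cat >> h.py <<'E'
def down(yaw): # tool x at heading yaw (rad), z down
    c,s=np.cos(yaw),np.sin(yaw); return np.array([[c,s,0],[s,-c,0],[0,0,-1.]])
def rel(p0,R0,p1,R1):
    return np.degrees((R.from_matrix(R0.T@R1)).as_rotvec()), R0.T@(np.asarray(p1)-p0)
def go(robot,p1,yawdeg):
    o=robot.observe(); t,s=rel(o["tcp_pos"],R.from_rotvec(o["ee_rot"]).as_matrix(),p1,down(np.radians(yawdeg)))
    Rr=R.from_rotvec(o["ee_rot"]).as_matrix()
    print("now",o["tcp_pos"],"yaw",np.degrees(np.arctan2(Rr[1,0],Rr[0,0])),"tilt",Rr[:2,2]); print("turn",t.round(2),"shift",s.round(4))
E
python3 - <<'E'
from h import *
from bench import robot
go(robot,[.44,.10,.30],0)
im=load("a_wrist"); o=robot.observe(); Rr=R.from_rotvec(o["ee_rot"]).as_matrix()
print(Rr.T@R.from_rotvec(im["attitude"]).as_matrix(), Rr.T@(im["eye"]-o["tcp_pos"]))
E
```

```text
now [ 0.2518 -0.5718  0.2918] yaw 23.76603230545424 tilt [-0.0003  0.0008]
turn [-0.05  0.01 23.77] shift [ 0.443  -0.539  -0.0077]
[[ 0.0002 -0.9624 -0.2715]
 [ 1.      0.0004 -0.0007]
 [ 0.0008 -0.2715  0.9624]] [ 0.0769 -0.0005 -0.0931]
```

step_arm:
  moves:
    - [0,0,23.8,0.443,-0.539,-0.008,0]
    - [0,0,23.8,0.443,-0.539,-0.008,0]
    - [0,0,23.8,0.443,-0.539,-0.008,0]
    - [0,0,23.8,0.443,-0.539,-0.008,0]
    - [0,0,23.8,0.443,-0.539,-0.008,0]
    - [0,0,23.8,0.443,-0.539,-0.008,0]
    - [0,0,23.8,0.443,-0.539,-0.008,0]
    - [0,0,23.8,0.443,-0.539,-0.008,0]
    - [0,0,23.8,0.443,-0.539,-0.008,0]
    - [0,0,23.8,0.443,-0.539,-0.008,0]
    - [0,0,23.8,0.443,-0.539,-0.008,0]
    - [0,0,23.8,0.443,-0.539,-0.008,0]
    - [0,0,23.8,0.443,-0.539,-0.008,0]
    - [0,0,23.8,0.443,-0.539,-0.008,0]
    - [0,0,23.8,0.443,-0.539,-0.008,0]
    - [0,0,23.8,0.443,-0.539,-0.008,0]
    - [0,0,23.8,0.443,-0.539,-0.008,0]
    - [0,0,23.8,0.443,-0.539,-0.008,0]
    - [0,0,23.8,0.443,-0.539,-0.008,0]
    - [0,0,23.8,0.443,-0.539,-0.008,0]

```text
clock: 1.82
tcp_pos: [0.4398, 0.0996, 0.3]
ee_rot: [3.141, 0.0, -0.001]
wrist_force: [0.4, -1.5, 0.8]
opening: 0.996
```

```bash
python3 - <<'E'
from h import *
from bench import robot
im=snap(robot,"wrist","c1"); snap(robot,"top","c1t")
E
```

```text
(no output)
```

View pics/c1.png

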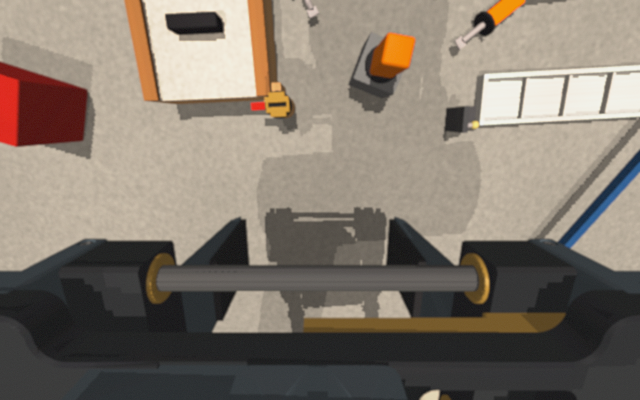

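The wrist view shows the screw head at (276,103) with its red arm at (258,105), the driver's handle top at about (396,55), the box's lower edge at row 100, and the tray on the right with its catch post at (457,118). I'll enlarge the driver and the screw.

```bash
python3 - <<'E'
from h import *
a=cv2.imread("pics/c1.png")
l=cv2.resize(a[75:130,235:300],None,fx=6,fy=6,interpolation=cv2.INTER_CUBIC)
r=cv2.resize(a[25:105,340:425],None,fx=4.7,fy=4.7,interpolation=cv2.INTER_CUBIC)
H=max(l.shape[0],r.shape[0]); p=np.zeros((H,800,3),np.uint8); p[:l.shape[0],:l.shape[1]]=l; p[:r.shape[0],395:395+r.shape[1]]=r
cv2.imwrite("pics/c1z.png",p)
E
```

```text
(no output)
```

View pics/c1z.png

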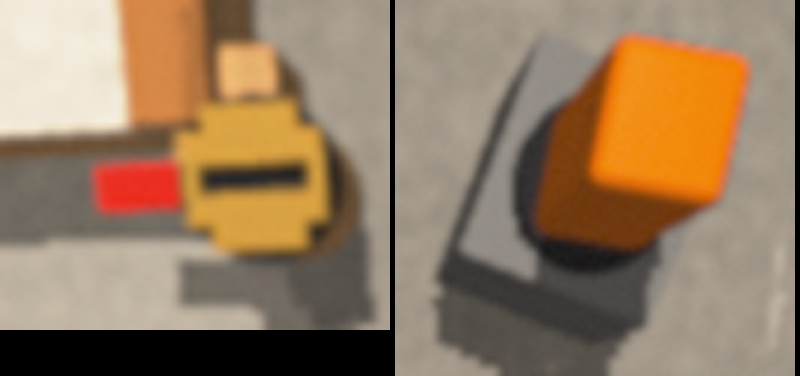

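```bash
python3 - <<'E'
from h import *
im=load("c1"); hsv=cv2.cvtColor(im["frame"],cv2.COLOR_RGB2HSV)
c=np.array([(617,40),(747,62),(720,200),(592,182)],float); uv=np.c_[340+(c[:,0]-395)/4.7,25+c[:,1]/4.7]-.4
P=onz(im,uv,.125); print(P,P.mean(0)); 
for i in range(4):
    d=P[(i+1)%4]-P[i]; print(np.linalg.norm(d),np.degrees(np.arctan2(d[1],d[0])))
# top-face mask
m=((hsv[...,0]<22)&(hsv[...,1]>200)&(hsv[...,2]>215)).astype(np.uint8); m[:, :340]=0;m[:,430:]=0;m[110:]=0;
cs,_=cv2.findContours(m,0,2); k=max(cs,key=cv2.contourArea); r=cv2.minAreaRect(k); print(r); B=cv2.boxPoints(r); P=onz(im,B,.125); print(P.mean(0)); 
for i in range(4):
    d=P[(i+1)%4]-P[i]; print(np.linalg.norm(d),np.degrees(np.arctan2(d[1],d[0])))
C=cloud(im); print("depth top",C[52,396],C[58,394],np.median(C[...,2][m>0]))
# screw head
y=((hsv[...,0]>15)&(hsv[...,0]<32)&(hsv[...,1]>120)&(hsv[...,2]>130)).astype(np.uint8); y[:,:262]=0;y[:,292:]=0;y[:88]=0;y[120:]=0
yc=cv2.morphologyEx(y,cv2.MORPH_CLOSE,np.ones((7,7)))
n=cv2.moments(yc,True); uv=(n["m10"]/n["m00"],n["m01"]/n["m00"]); print("head",uv,onz(im,uv,.073),n["m00"])
bk=(im["frame"].sum(2)<150).astype(np.uint8)&cv2.erode(yc,np.ones((3,3))); vs,us=np.nonzero(bk); print(len(us),us.min(),us.max(),vs.min(),vs.max()); Q=onz(im,np.c_[us,vs],.073); print("slot",Q.mean(0)); 
w,v=np.linalg.eigh(np.cov(Q[:,:2].T)); print(np.degrees(np.arctan2(v[1,1],v[0,1])),np.sqrt(w))
rd=((hsv[...,0]<6)|(hsv[...,0]>174))&(hsv[...,1]>180)&(hsv[...,2]>120); rd[:,:240]=0;rd[:,275:]=0; vs,us=np.nonzero(rd); print("red",us.min(),us.max(),vs.min(),vs.max(),onz(im,[[us.min()-.5,(vs.min()+vs.max())/2]],.065))
print("depth head",C[98,272],C[108,280])
E
```

```text
[[0.5869 0.0414 0.125 ]
 [0.5834 0.0177 0.125 ]
 [0.5605 0.0206 0.125 ]
 [0.5636 0.0445 0.125 ]] [0.5736 0.031  0.125 ]
0.023953517357956776 -98.4781789821039
0.023022369499842852 172.89291406774768
0.024075231505860346 82.74207288528822
0.023532493160920286 -7.4199259873382095
((397.8269348144531, 49.865386962890625), (27.456256866455078, 30.397998809814453), 11.309932708740234)
[0.574  0.0311 0.125 ]
0.02326152700229383 -8.910209611155055
0.023456170451847592 -99.9669757641401
0.023390653677464013 172.60513281324117
0.024077102154757238 79.77240595752222
depth top [0.5724 0.0326 0.1252] [0.5678 0.0339 0.1248] 0.1255272466903642
head (276.77319587628864, 102.91752577319588) [[0.5338 0.1436 0.073 ]] 582.0
22 270 284 103 105
slot [0.5328 0.1432 0.073 ]
94.20665244305371 [0.0004 0.0053]
red 251 264 102 109 [[0.5315 0.1738 0.065 ]]
depth head [0.5388 0.1485 0.0732] [0.5286 0.1404 0.0728]
```

step_arm:
  moves:
    - [0,0,0,0.01,0,0.09,0]
    - [0,0,0,0.01,0,0.09,0]
    - [0,0,0,0.01,0,0.09,0]
    - [0,0,0,0.01,0,0.09,0]
    - [0,0,0,0.01,0,0.09,0]

```text
clock: 2.33
tcp_pos: [0.4502, 0.0993, 0.2112]
ee_rot: [3.142, -0.003, -0.001]
wrist_force: [0.6, 0.7, 0.6]
opening: 1.001
```

```bash
python3 - <<'E'
from h import *
from bench import robot
im=snap(robot,"wrist","d1"); print(robot.observe()["tcp_pos"])
go(robot,[.63,.09,.21],180)
E
```

```text
[0.4506 0.0994 0.2118]
now [0.4506 0.0994 0.2118] yaw -0.07829941863685932 tilt [0.0013 0.0001]
turn [ -0.12   0.01 179.92] shift [0.1794 0.0092 0.0021]
```

View pics/d1.png

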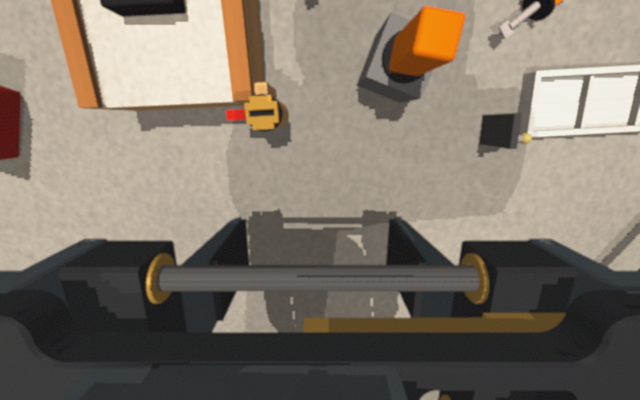

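The view shows the screw at (262,113) with its dark slot, the arm at (235,115), and the driver top at (438,33). I'll take the reverse view at yaw 180 so the camera bias cancels.

step_arm:
  moves:
    - [0,0,-90,0.09,0.005,-0.04,0]
    - [0,0,-90,0.09,0.005,-0.04,0]
    - [0,0,-90,0.09,0.005,-0.04,0]
    - [0,0,-90,0.09,0.005,-0.04,0]
    - [0,0,-90,0.09,0.005,-0.04,0]
    - [0,0,-90,0.09,0.005,-0.04,0]
    - [0,0,-90,0.09,0.005,-0.04,0]
    - [0,0,-90,0.09,0.005,-0.04,0]
    - [0,0,-90,0.09,0.005,-0.04,0]
    - [0,0,-90,0.09,0.005,-0.04,0]
    - [0,0,-90,0.09,0.005,-0.04,0]
    - [0,0,-90,0.09,0.005,-0.04,0]
    - [0,0,-90,0.09,0.005,-0.04,0]

```text
clock: 3.47
tcp_pos: [0.5405, 0.0947, 0.2528]
ee_rot: [2.213, 2.227, 0.004]
wrist_force: [-0.8, 0.5, -0.6]
opening: 1.0
```

```bash
python3 - <<'E'
from h import *
from bench import robot
go(robot,[.63,.09,.21],180)
E
```

```text
now [0.5405 0.0947 0.2528] yaw 90.37624112800918 tilt [0.0031 0.0002]
turn [  0.15   0.13 -89.62] shift [-0.0053  0.0893  0.0431]
```

step_arm:
  moves:
    - [0,0,-90,-0.005,0.09,0.0,0]
    - [0,0,-90,-0.005,0.09,0.0,0]
    - [0,0,-90,-0.005,0.09,0.0,0]
    - [0,0,-90,-0.005,0.09,0.0,0]
    - [0,0,-90,-0.005,0.09,0.0,0]
    - [0,0,-90,-0.005,0.09,0.0,0]
    - [0,0,-90,-0.005,0.09,0.0,0]
    - [0,0,-90,-0.005,0.09,0.0,0]
    - [0,0,-90,-0.005,0.09,0.0,0]
    - [0,0,-90,-0.005,0.09,0.0,0]
    - [0,0,-90,-0.005,0.09,0.043,0]
    - [0,0,-90,-0.005,0.09,0.043,0]
    - [0,0,-90,-0.005,0.09,0.043,0]
    - [0,0,-90,-0.005,0.09,0.043,0]
    - [0,0,-90,-0.005,0.09,0.043,0]

```text
clock: 4.72
tcp_pos: [0.6307, 0.0896, 0.2094]
ee_rot: [0.005, 3.139, 0.0]
wrist_force: [-0.1, 0.4, 0.6]
opening: 0.999
```

```bash
python3 - <<'E'
from h import *
from bench import robot
im=snap(robot,"wrist","d2"); print(robot.observe()["tcp_pos"])
E
```

```text
[0.6306 0.0897 0.2092]
```

View pics/d2.png

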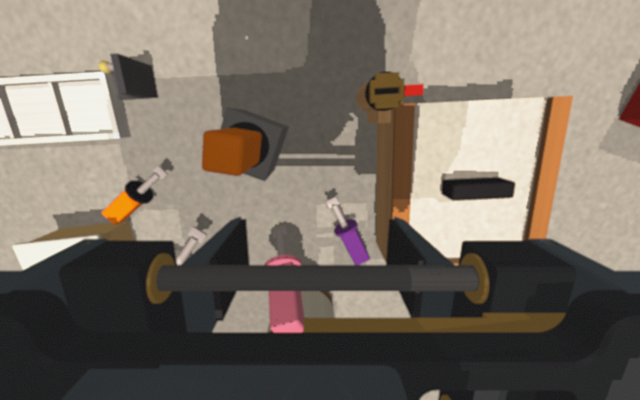

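The reverse view shows the screw at (385,90), the driver top at (230,150), the box on the right with the lid handle at (478,188), and the decoys standing on their blades. I'll measure both views.

```bash
cat > m.py <<'E'
from h import *
def screw(tag,box,zb=.073):
    im=load(tag); u0,v0,u1,v1=box; hsv=cv2.cvtColor(im["frame"],cv2.COLOR_RGB2HSV)
    sub=np.zeros(hsv.shape[:2],np.uint8); C=cloud(im)
    z=C[...,2]; m=(z>.069)&(z<.077); roi=np.zeros_like(sub); roi[v0:v1,u0:u1]=1
    m=(m&(roi>0)).astype(np.uint8); m=cv2.morphologyEx(m,cv2.MORPH_OPEN,np.ones((5,5)))
    n,l,s,c=cv2.connectedComponentsWithStats(m); i=1+np.argmax(s[1:,4]); mm=(l==i).astype(np.uint8)
    cs,_=cv2.findContours(mm,0,1); k=max(cs,key=cv2.contourArea); H=onz(im,k.reshape(-1,2),zb)
    A=np.c_[2*H[:,:2],np.ones(len(H))]; q=np.linalg.lstsq(A,(H[:,:2]**2).sum(1),rcond=None)[0]; print(tag,"head circ",q[:2],np.sqrt(q[2]+q[0]**2+q[1]**2),s[i])
    g=im["frame"].sum(2).astype(float); er=cv2.erode(cv2.morphologyEx(mm,cv2.MORPH_CLOSE,np.ones((5,5))),np.ones((5,5)))
    th=.5*np.median(g[er>0]); vs,us=np.nonzero((g<th)&(er>0)); Q=onz(im,np.c_[us,vs],zb)
    w,v=np.linalg.eigh(np.cov(Q[:,:2].T)); a=np.degrees(np.arctan2(v[1,1],v[0,1]))%180
    t=(Q[:,:2]-Q[:,:2].mean(0))@v[:,1]; print("  slot",Q.mean(0)[:2],"ang",a,"len",np.ptp(t),len(us))
    rd=((hsv[...,0]<6)|(hsv[...,0]>174))&(hsv[...,1]>170)&(hsv[...,2]>90)&(cv2.dilate(roi,np.ones((41,41)))>0); vs,us=np.nonzero(rd)
    P=onz(im,np.c_[us,vs],.065)[:,:2]; d=P-q[:2]; r=np.linalg.norm(d,axis=1); print("  arm dir",np.degrees(np.arctan2(*d.mean(0)[::-1])),"r max",r.max(),len(us))
def drv(tag,box):
    im=load(tag); u0,v0,u1,v1=box; hsv=cv2.cvtColor(im["frame"],cv2.COLOR_RGB2HSV); C=cloud(im); z=C[...,2]
    m=np.zeros(z.shape,np.uint8); m[v0:v1,u0:u1]=((z>.121)&(z<.130))[v0:v1,u0:u1]; m=cv2.morphologyEx(m,cv2.MORPH_OPEN,np.ones((3,3)))
    cs,_=cv2.findContours(m,0,1); k=max(cs,key=cv2.contourArea).reshape(-1,2); P=onz(im,k,.125)[:,:2].astype(np.float32)
    r=cv2.minAreaRect(P*1000); print(tag,"driver top",r)
E
python3 - <<'E'
from m import *
screw("d1",(240,88,290,140)); screw("d2",(360,65,410,115)); drv("d1",(360,0,480,110)); drv("d2",(190,100,300,190))
E
```

```text
d1 head circ [0.5425 0.1455] 0.01060584324596686 [240  88  38  22 525]
  avg = a.mean(axis, **keepdims_kw)
  ret = um.true_divide(
m.py:12: RuntimeWarning: Degrees of freedom <= 0 for slice
  w,v=np.linalg.eigh(np.cov(Q[:,:2].T)); a=np.degrees(np.arctan2(v[1,1],v[0,1]))%180
  c *= np.true_divide(1, fact)
  c *= np.true_divide(1, fact)
m.py:13: RuntimeWarning: Mean of empty slice.
  t=(Q[:,:2]-Q[:,:2].mean(0))@v[:,1]; print("  slot",Q.mean(0)[:2],"ang",a,"len",np.ptp(t),len(us))
Traceback (most recent call last):
  File "m.py", line 13, in screw
    t=(Q[:,:2]-Q[:,:2].mean(0))@v[:,1]; print("  slot",Q.mean(0)[:2],"ang",a,"len",np.ptp(t),len(us))
                                                                                   ~~~~~~^^^
ValueError: zero-size array to reduction operation maximum which has no identity
```

```bash
python3 - <<'E'
from h import *
for t,pts in(("d1",[(255,105),(270,120),(262,113),(261,90),(240,85),(235,115)]),("d2",[(375,82),(395,98),(388,91),(383,125),(405,130),(402,180)])):
    im=load(t); hsv=cv2.cvtColor(im["frame"],cv2.COLOR_RGB2HSV); C=cloud(im)
    for u,v in pts: print(t,u,v,hsv[v,u],C[v,u])
E
cat > m2.py <<'E'
from m import *
def screw(tag,box,zb=.073):
    im=load(tag); u0,v0,u1,v1=box; hsv=cv2.cvtColor(im["frame"],cv2.COLOR_RGB2HSV)
    roi=np.zeros(hsv.shape[:2],bool); roi[v0:v1,u0:u1]=1
    m=((hsv[...,0]>=18)&(hsv[...,0]<=28)&(hsv[...,1]>150)&roi).astype(np.uint8); mm=cv2.morphologyEx(m,cv2.MORPH_CLOSE,np.ones((9,9)));mm=cv2.morphologyEx(mm,cv2.MORPH_OPEN,np.ones((7,7)))
    cs,_=cv2.findContours(mm,0,1); k=max(cs,key=cv2.contourArea); H=onz(im,k.reshape(-1,2),zb)
    A=np.c_[2*H[:,:2],np.ones(len(H))]; q=np.linalg.lstsq(A,(H[:,:2]**2).sum(1),rcond=None)[0]; print(tag,"head circ",q[:2],np.sqrt(q[2]+q[0]**2+q[1]**2),mm.sum())
    g=im["frame"].sum(2).astype(float); er=cv2.erode(mm,np.ones((5,5)))
    th=.5*np.median(g[er>0]); vs,us=np.nonzero((g<th)&(er>0)); Q=onz(im,np.c_[us,vs],zb)
    w,v=np.linalg.eigh(np.cov(Q[:,:2].T)); a=np.degrees(np.arctan2(v[1,1],v[0,1]))%180
    t=(Q[:,:2]-Q[:,:2].mean(0))@v[:,1]; print("  slot",Q.mean(0)[:2],"ang",a,"len",np.ptp(t),len(us))
    rd=((hsv[...,0]<6)|(hsv[...,0]>174))&(hsv[...,1]>170)&(hsv[...,2]>90)&(cv2.dilate(roi.astype(np.uint8),np.ones((41,41)))>0); vs,us=np.nonzero(rd)
    P=onz(im,np.c_[us,vs],.065)[:,:2]; d=P-q[:2]; r=np.linalg.norm(d,axis=1); print("  arm dir",np.degrees(np.arctan2(*d.mean(0)[::-1])),"r max",r.max(),len(us))
E
python3 - <<'E'
from m2 import *
screw("d1",(240,94,290,140)); screw("d2",(360,65,410,112)); drv("d1",(360,0,480,110)); drv("d2",(190,100,300,190))
E
```

```text
d1 255 105 [ 19 177 215] [0.538 0.148 0.073]
d1 270 120 [ 19 176 212] [0.5268 0.1367 0.0743]
d1 262 113 [30  6 41] [0.5322 0.1439 0.068 ]
d1 261 90 [ 17 133 229] [0.5504 0.1457 0.0571]
d1 240 85 [ 14 168 212] [0.5526 0.1588 0.0722]
d1 235 115 [  2 216 217] [0.5307 0.1663 0.0653]
d2 375 82 [ 19 166 112] [0.5267 0.134  0.0737]
d2 395 98 [ 19 165 110] [0.5381 0.1498 0.074 ]
d2 388 91 [105  36  28] [0.5327 0.1454 0.0687]
d2 383 125 [ 15 125 104] [0.559  0.152  0.0291]
d2 405 130 [ 13 159  96] [0.562  0.1603 0.0711]
d2 402 180 [ 14 157  94] [0.6023 0.1608 0.0722]
d1 head circ [0.5326 0.143 ] 0.013295497173213674 1000
  slot [0.5325 0.1437] ang 93.50778561198918 len 0.017614792407358575 114
  arm dir 93.356033369142 r max 0.030561280284138254 176
d2 head circ [0.5329 0.1428] 0.012846078755418105 1007
  slot [0.5327 0.1433] ang 93.61149351402224 len 0.01595032080467665 97
  arm dir 93.04084163359505 r max 0.030436551245292813 185
d1 driver top ((573.2734375, 31.6905517578125), (26.201505661010742, 26.08338165283203), 80.6515121459961)
d2 driver top ((573.3931274414062, 31.8032283782959), (26.020851135253906, 25.865938186645508), 80.81967163085938)
```

```bash
python3 - <<'E'
from h import *
for t in("d2",):
    im=load(t); C=cloud(im); hsv=cv2.cvtColor(im["frame"],cv2.COLOR_RGB2HSV)
    for n,(lo,hi),b in(("purple",(125,150),(325,190,375,265)),("orange",(5,16),(95,180,150,225)),("pink",(165,180),(260,250,305,335))):
        u0,v0,u1,v1=b; m=np.zeros(C.shape[:2],bool); m[v0:v1,u0:u1]=True; m&=(hsv[...,0]>=lo)&(hsv[...,0]<=hi)&(hsv[...,1]>110)
        P=C[m]; print(n,len(P),P.min(0),P.max(0))
E
python3 -c "
from h import *
from bench import robot
go(robot,[.5733,.0317,.22],170.7)"
```

```text
purple 679 [0.5531 0.0903 0.0061] [0.7089 0.1462 0.3024]
orange 329 [ 0.5531 -0.1529 -0.0012] [0.6654 0.0903 0.3024]
pink 1584 [0.5531 0.04   0.0471] [0.7474 0.0903 0.3024]
now [0.6306 0.0897 0.2092] yaw 179.78132868192048 tilt [0.0025 0.0002]
turn [0.02 0.14 9.08] shift [ 0.0571 -0.0582 -0.011 ]
```

```bash
python3 - <<'E'
from h import *
im=load("d2"); C=cloud(im)
for u,v in[(362,258),(355,245),(352,235),(345,225),(110,212),(118,205),(140,190),(285,262),(285,300),(285,325)]: print(u,v,C[v,u])
E
```

```text
362 258 [0.7011 0.1395 0.0201]
355 245 [0.6847 0.131  0.0217]
352 235 [0.6723 0.1272 0.0234]
345 225 [0.6631 0.1201 0.0176]
110 212 [ 0.6468 -0.1277  0.0198]
118 205 [ 0.6384 -0.116   0.0223]
140 190 [ 0.6237 -0.0936  0.0173]
285 262 [0.6877 0.0586 0.0534]
285 300 [0.7062 0.0617 0.0877]
285 325 [0.7189 0.063  0.1039]
```

```bash
python3 - <<'E'
from h import *
from bench import robot
snap(robot,"scene","e1")
E
```

```text
(no output)
```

View pics/e1.png

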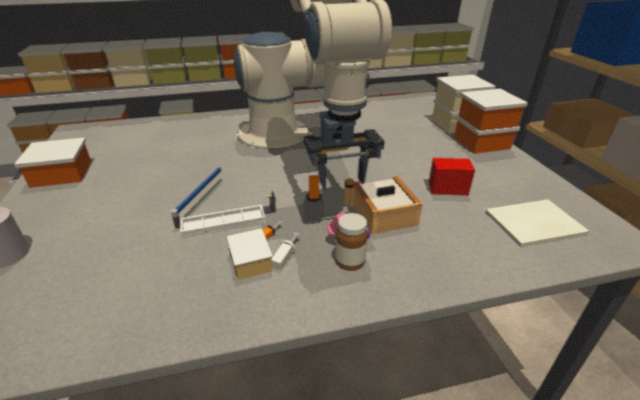

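The small decoys, which were balanced on their blades, have tipped over by themselves. At (265,232) and (283,250) they lie clear of the stand. Now I'll grasp the driver.

step_arm:
  moves:
    - [0,0,9.1,0.0571,-0.0582,-0.011,0]
    - [0,0,9.1,0.0571,-0.0582,-0.011,0]
    - [0,0,9.1,0.0571,-0.0582,-0.011,0]
    - [0,0,9.1,0.0571,-0.0582,-0.011,0]
    - [0,0,9.1,0.0571,-0.0582,-0.011,0]
    - [0,0,9.1,0.0571,-0.0582,0.02,0]
    - [0,0,9.1,0.0571,-0.0582,0.049,0]
    - [0,0,9.1,0.0571,-0.0582,0.049,0]
    - [0,0,9.1,0.0571,-0.0582,0.049,0]
    - [0,0,9.1,0.0571,-0.0582,0.049,0]
  grip_force: 40

```text
clock: 5.65
tcp_pos: [0.5739, 0.032, 0.1593]
ee_rot: [0.249, 3.131, 0.0]
wrist_force: [0.4, -0.1, 1.1]
opening: 1.004
```

```bash
python3 -c "
from h import *
from bench import robot
go(robot,[.5733,.0317,.16],170.7); print(robot.observe()['wrist_force'])"
```

```text
now [0.5739 0.032  0.1593] yaw 170.89050641321361 tilt [ 0.0011 -0.    ]
turn [0.01 0.06 0.19] shift [ 0.0006 -0.0004 -0.0007]
[ 0.3977 -0.1454  1.1408]
```

Aligned to within 1 mm. Now close the gripper.

step_arm:
  moves:
    - [0,0,0,0,0,0,1]
    - [0,0,0,0,0,0,1]
    - [0,0,0,0,0,0,1]
    - [0,0,0,0,0,0,1]
    - [0,0,0,0,0,0,1]
    - [0,0,0,0,0,0,1]
    - [0,0,0,0,0,0,1]
    - [0,0,0,0,0,0,1]
    - [0,0,0,0,0,0,1]
    - [0,0,0,0,0,0,1]
  grip_force: 40

```text
clock: 6.48
tcp_pos: [0.5729, 0.0315, 0.1582]
ee_rot: [-0.25, -3.131, -0.0]
wrist_force: [-0.1, -1.0, -0.2]
opening: 0.302
```

step_arm:
  moves:
    - [0,0,0,0,0,-0.03,1]
    - [0,0,0,0,0,-0.06,1]
    - [0,0,0,0,0,-0.09,1]
    - [0,0,0,0,0,-0.11,1]
    - [0,0,0,0,0,-0.11,1]
    - [0,0,0,0,0,-0.11,1]

```text
clock: 6.98
tcp_pos: [0.5733, 0.0316, 0.269]
ee_rot: [0.25, 3.13, 0.0]
wrist_force: [-0.6, 0.4, -0.9]
opening: 0.28
```

```bash
python3 - <<'E'
from h import *
from bench import robot
im=snap(robot,"scene","f1"); o=robot.observe(); print(o["tcp_pos"],o["opening"])
c=proj(im,[.573,.0317,.12])[0]; print(c); u,v=c.astype(int)
a=im["frame"][v-60:v+30,u-50:u+50,::-1]; cv2.imwrite("pics/f1z.png",cv2.resize(a,None,fx=6,fy=6,interpolation=cv2.INTER_CUBIC))
E
```

```text
[0.5727 0.0316 0.2678] 0.28213846038719503
[313.9745 177.7573]
```

View pics/f1z.png

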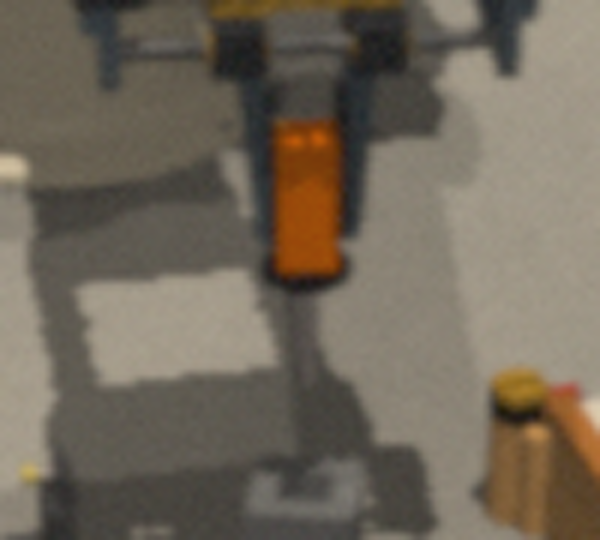

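```bash
python3 - <<'E'
from h import *
im=load("f1"); a=im["frame"][155:190,295:335,::-1].astype(float); a=np.clip((a-40)*2.5,0,255).astype(np.uint8); cv2.imwrite("pics/f1y.png",cv2.resize(a,None,fx=16,fy=16,interpolation=cv2.INTER_NEAREST))
E
```

```text
(no output)
```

View pics/f1y.png

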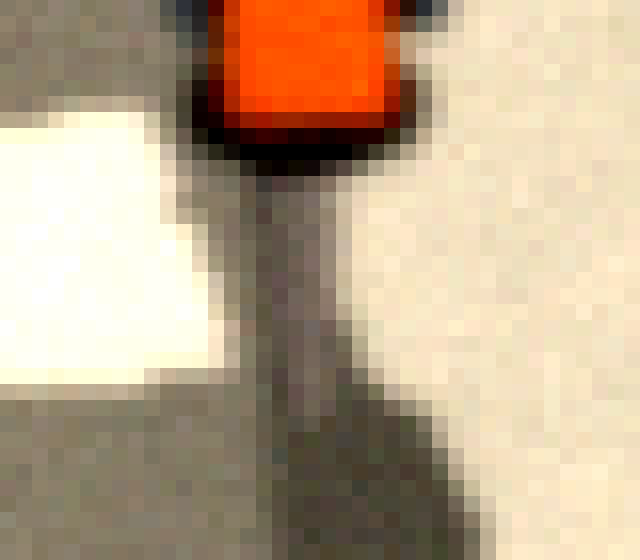

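The shaft narrows to a thin blade at (310,390) in this crop. The blade is therefore edge-on to the scene camera, and its width runs along tool x. I'll move above the screw with tool x along the slot (yaw 93.6).

```bash
python3 -c "
from h import *
from bench import robot
go(robot,[.5327,.1433,.26],93.6)"
```

```text
now [0.5727 0.0316 0.2678] yaw 170.8660841953956 tilt [-0.0002  0.    ]
turn [-0.01 -0.01 77.27] shift [0.0572 0.104  0.0078]
```

step_arm:
  moves:
    - [0,0,77.2,0.0572,0.104,0.0,1]
    - [0,0,77.2,0.0572,0.104,0.0,1]
    - [0,0,77.2,0.0572,0.104,0.0,1]
    - [0,0,77.2,0.0572,0.104,0.0,1]
    - [0,0,77.2,0.0572,0.104,0.0,1]
    - [0,0,77.2,0.0572,0.104,0.0,1]
    - [0,0,77.2,0.0572,0.104,0.0,1]
    - [0,0,77.2,0.0572,0.104,0.0,1]
    - [0,0,77.2,0.0572,0.104,0.0,1]
    - [0,0,77.2,0.0572,0.104,0.0,1]
    - [0,0,77.2,0.0572,0.104,0.0,1]
    - [0,0,77.2,0.0572,0.104,0.0,1]
    - [0,0,77.2,0.0572,0.104,0.0,1]
    - [0,0,77.2,0.0572,0.104,0.0,1]
    - [0,0,77.2,0.0572,0.104,0.0,1]

```text
clock: 8.28
tcp_pos: [0.5328, 0.1433, 0.2678]
ee_rot: [-2.145, -2.295, 0.001]
wrist_force: [-0.4, -1.0, -1.5]
opening: 0.282
```

```bash
python3 - <<'E'
from h import *
from bench import robot
im=snap(robot,"scene","g1"); go(robot,[.5327,.1433,.235],93.6)
for i in range(3): robot.get_image("wrist"); go(robot,[.5327,.1433,.235],93.6)
snap(robot,"wrist","g1w"); snap(robot,"top","g1t")
u,v=proj(im,[.533,.143,.12])[0].astype(int); print(u,v)
a=im["frame"][v-35:v+30,u-40:u+40,::-1]; a=np.clip(a.astype(float)*1.6,0,255).astype(np.uint8); cv2.imwrite("pics/g1z.png",cv2.resize(a,None,fx=9,fy=9,interpolation=cv2.INTER_CUBIC))
E
```

```text
now [0.5329 0.1433 0.2679] yaw 93.80852321515863 tilt [-0.0005 -0.0001]
turn [-0.03  0.    0.21] shift [ 0.0001 -0.0002  0.0329]
now [0.5329 0.1433 0.268 ] yaw 93.77877507813113 tilt [-0.0003 -0.0001]
turn [-0.02  0.    0.18] shift [ 0.     -0.0002  0.033 ]
now [0.533  0.1433 0.2681] yaw 93.74876696786787 tilt [-0.0002 -0.    ]
turn [-0.01  0.    0.15] shift [ 0.     -0.0002  0.0331]
now [0.533  0.1433 0.2682] yaw 93.73186231450143 tilt [-0. -0.]
turn [-0.    0.    0.13] shift [ 0.     -0.0003  0.0332]
350 165
```

View pics/g1z.png

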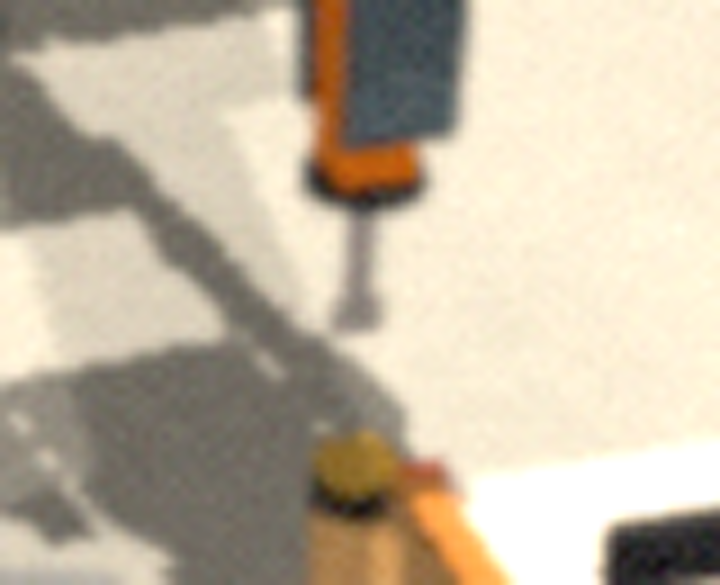

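View pics/g1w.png

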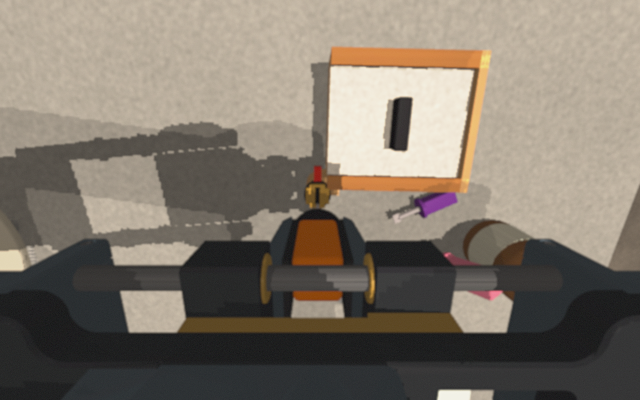

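The blade is now broadside at (358,315), directly above the head at (355,468). I'll lower it into the slot and watch the force.

step_arm:
  moves:
    - [0,0,0.1,0,-0.0003,0.02,1]
    - [0,0,0.1,0,-0.0003,0.035,1]
    - [0,0,0.1,0,-0.0003,0.042,1]
    - [0,0,0.1,0,-0.0003,0.045,1]
    - [0,0,0.1,0,-0.0003,0.047,1]
    - [0,0,0.1,0,-0.0003,0.049,1]
    - [0,0,0.1,0,-0.0003,0.049,1]
    - [0,0,0.1,0,-0.0003,0.049,1]
    - [0,0,0.1,0,-0.0003,0.049,1]

```text
clock: 9.33
tcp_pos: [0.5329, 0.1434, 0.2197]
ee_rot: [2.151, 2.289, 0.001]
wrist_force: [0.5, 1.4, -1.4]
opening: 0.287
```

```bash
python3 - <<'E'
from h import *
from bench import robot
o=robot.observe(); print(o["tcp_pos"],o["wrist_force"],o["wrist_torque"])
E
```

```text
[0.5329 0.1434 0.2197] [ 0.5298  1.3675 -1.4459] [ 0.6543 -0.2252 -0.0343]
```

step_arm:
  moves:
    - [0,0,0,0,0,0.001,1]
    - [0,0,0,0,0,0.002,1]
    - [0,0,0,0,0,0.003,1]
    - [0,0,0,0,0,0.004,1]
    - [0,0,0,0,0,0.004,1]
    - [0,0,0,0,0,0.004,1]

```text
clock: 9.83
tcp_pos: [0.5329, 0.1434, 0.2164]
ee_rot: [2.151, 2.289, 0.002]
wrist_force: [-3.4, 1.6, 20.4]
opening: 0.283
```

```bash
python3 - <<'E'
from h import *
from bench import robot
o=robot.observe(); print(o["tcp_pos"],o["wrist_force"],o["wrist_torque"])
im=snap(robot,"scene","h1")
u,v=proj(im,[.533,.143,.09])[0].astype(int); print(u,v)
a=im["frame"][v-30:v+25,u-35:u+35,::-1]; a=np.clip(a.astype(float)*1.6,0,255).astype(np.uint8); cv2.imwrite("pics/h1z.png",cv2.resize(a,None,fx=9,fy=9,interpolation=cv2.INTER_CUBIC))
E
```

```text
[0.5329 0.1434 0.2164] [-3.3973  1.6167 20.4326] [ 0.5965  1.0349 -0.0272]
349 174
```

View pics/h1z.png

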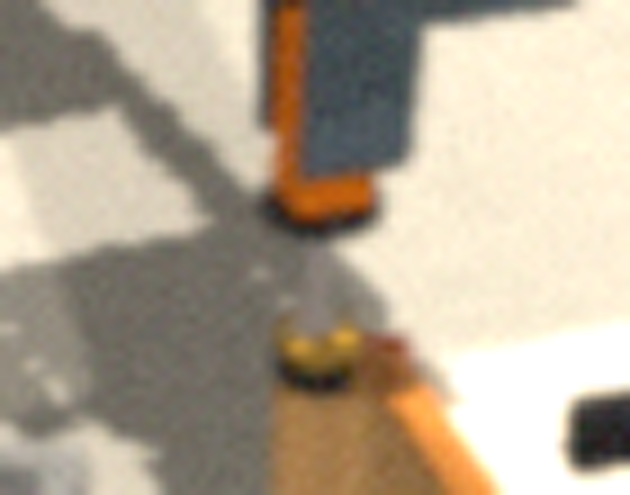

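```bash
python3 - <<'E'
from h import *
im=load("g1w"); hsv=cv2.cvtColor(im["frame"],cv2.COLOR_RGB2HSV)
m=((hsv[...,0]>=10)&(hsv[...,0]<=17)&(hsv[...,1]>110)&(hsv[...,2]>120)); m[:,:326]=0;m[:,500:]=0;m[200:]=0
C=cloud(im); z=C[...,2]; m&=(z>.066)&(z<.076); m=m.astype(np.uint8); m=cv2.morphologyEx(m,cv2.MORPH_OPEN,np.ones((2,2)))
n,l,s,c=cv2.connectedComponentsWithStats(m); print(s[1:][s[1:,4]>60])
vs,us=np.nonzero(m); P=onz(im,np.c_[us,vs],.071)[:,:2].astype(np.float32); r=cv2.minAreaRect(P*1000); print(r)
# lid handle
k=(im["frame"].sum(2)<110)&(z>.075)&(z<.095); k[:,:370]=0;k[:,430:]=0;k[160:]=0; vs,us=np.nonzero(k); P=onz(im,np.c_[us,vs],.085)[:,:2]; print("handle",cv2.minAreaRect((P*1000).astype(np.float32)))
E
```

```text
[[ 332   48  153   80 2871]
 [ 328  129  144   65 2045]]
((614.3954467773438, 221.19970703125), (147.9913330078125, 136.12820434570312), 2.5390775203704834)
handle ((600.8372802734375, 221.16204833984375), (3.1412904262542725, 43.81931686401367), 2.9251575469970703)
```

The blade is seated: contact came at 20 N with the tip at about 68 mm, which is the slot floor. The box's yaw is 2.5°, so the arm starts at about 1°. I'll turn anticlockwise 98°, which allows for about 9° of slack.

step_arm:
  moves:
    - [0,0,-5,0,0,-0.0005,1]
    - [0,0,-10,0,0,-0.0005,1]
    - [0,0,-15,0,0,-0.0005,1]
    - [0,0,-20,0,0,-0.0005,1]
    - [0,0,-25,0,0,-0.0005,1]
    - [0,0,-30,0,0,-0.0005,1]
    - [0,0,-35,0,0,-0.0005,1]
    - [0,0,-40,0,0,-0.0005,1]
    - [0,0,-45,0,0,-0.0005,1]
    - [0,0,-50,0,0,-0.0005,1]

```text
clock: 10.72
tcp_pos: [0.5323, 0.143, 0.2165]
ee_rot: [-0.976, -2.986, 0.001]
wrist_force: [-6.1, -1.4, 17.2]
opening: 0.282
```

```bash
python3 - <<'E'
from h import *
from bench import robot
o=robot.observe(); print(o["tcp_pos"],o["wrist_force"],o["wrist_torque"]); go(robot,[.533,.1433,.216],93.6)
im=snap(robot,"wrist","i1"); a=im["frame"][140:260,240:400,::-1]; cv2.imwrite("pics/i1z.png",cv2.resize(a,None,fx=5,fy=5,interpolation=cv2.INTER_CUBIC))
E
```

```text
[0.5323 0.143  0.2165] [-6.0874 -1.4341 17.1622] [-0.4171  1.4331 -0.1673]
now [0.5323 0.143  0.2165] yaw 143.81775281748884 tilt [-0.0003 -0.0006]
turn [-0.03  0.02 50.22] shift [-0.0004  0.0007  0.0005]
```

View pics/i1z.png

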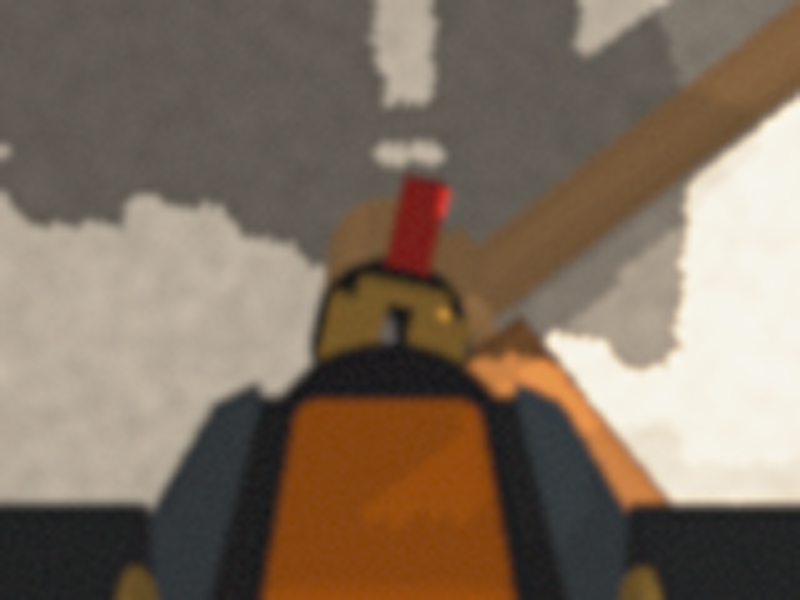

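The screw is following with the expected lag: the red arm at (420,230) in the crop sits about 8° behind the tool. I'll keep turning.

step_arm:
  moves:
    - [0,0,-5,0,0,0,1]
    - [0,0,-10,0,0,0,1]
    - [0,0,-15,0,0,0,1]
    - [0,0,-20,0,0,0,1]
    - [0,0,-25,0,0,0,1]
    - [0,0,-30,0,0,0,1]
    - [0,0,-35,0,0,0,1]
    - [0,0,-40,0,0,0,1]
    - [0,0,-44,0,0,0,1]
    - [0,0,-48,0,0,0,1]
    - [0,0,-48,0,0,0,1]
    - [0,0,-48,0,0,0,1]

```text
clock: 11.77
tcp_pos: [0.5325, 0.1427, 0.2165]
ee_rot: [-0.318, 3.125, -0.002]
wrist_force: [-6.3, -4.0, 17.3]
opening: 0.283
```

```bash
python3 - <<'E'
from h import *
from bench import robot
o=robot.observe(); print(o["tcp_pos"],o["wrist_force"],o["wrist_torque"]); go(robot,[.533,.1433,.216],93.6)
im=snap(robot,"wrist","i2"); a=im["frame"][140:260,240:400,::-1]; cv2.imwrite("pics/i2z.png",cv2.resize(a,None,fx=5,fy=5,interpolation=cv2.INTER_CUBIC))
hsv=cv2.cvtColor(im["frame"],cv2.COLOR_RGB2HSV); m=((hsv[...,0]<6)|(hsv[...,0]>174))&(hsv[...,1]>170)&(hsv[...,2]>60); m[:140]=0;m[230:]=0;m[:,:280]=0;m[:,:280]=0;m[:,370:]=0
vs,us=np.nonzero(m); P=onz(im,np.c_[us,vs],.065)[:,:2]; d=P.mean(0)-[.5327,.1433]; print(len(us),np.degrees(np.arctan2(d[1],d[0])), cv2.minAreaRect((P*1000).astype(np.float32)))
E
```

```text
[0.5325 0.1427 0.2165] [-6.3049 -4.0401 17.2563] [-0.8568  1.1115 -0.0571]
now [0.5325 0.1427 0.2165] yaw -168.3943727166361 tilt [ 0.0001 -0.0011]
turn [-0.05  0.05 98.01] shift [-0.0006  0.0005  0.0005]
143 179.55978647833135 ((510.4953918457031, 143.20562744140625), (16.276107788085938, 7.491950511932373), 2.8776822090148926)
```

View pics/i2z.png

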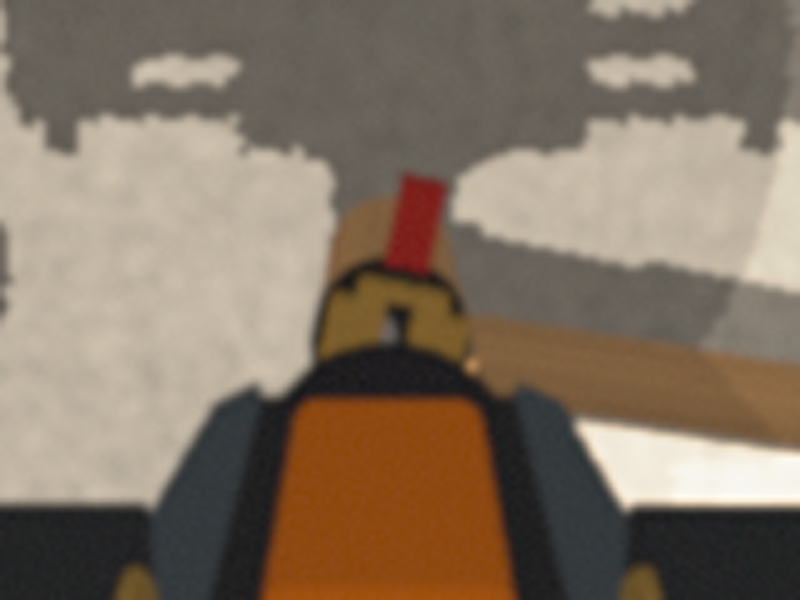

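The red arm now points to the box's -x, at about 180–183° against 182.5° expected. I'll back off within the slack and lift straight out.

step_arm:
  moves:
    - [0,0,5,0,0,0,1]
    - [0,0,8,0,0,0,1]
    - [0,0,8,0,0,-0.01,1]
    - [0,0,8,0,0,-0.03,1]
    - [0,0,8,0,0,-0.055,1]
    - [0,0,8,0,0,-0.055,1]
    - [0,0,8,0,0,-0.055,1]

```text
clock: 12.4
tcp_pos: [0.5332, 0.1432, 0.272]
ee_rot: [-0.099, 3.137, -0.0]
wrist_force: [-0.4, -0.3, -1.2]
opening: 0.281
```

```bash
python3 - <<'E'
from h import *
from bench import robot
go(robot,[.5733,.0317,.27],170.8)
im=snap(robot,"wrist","j1"); a=im["frame"][140:260,240:400,::-1]; cv2.imwrite("pics/j1z.png",cv2.resize(a,None,fx=5,fy=5,interpolation=cv2.INTER_CUBIC))
hsv=cv2.cvtColor(im["frame"],cv2.COLOR_RGB2HSV); m=((hsv[...,0]<6)|(hsv[...,0]>174))&(hsv[...,1]>170)&(hsv[...,2]>60); m[:100]=0;m[230:]=0;m[:,:280]=0;m[:,:280]=0;m[:,370:]=0
vs,us=np.nonzero(m); P=onz(im,np.c_[us,vs],.065)[:,:2]; d=P.mean(0)-[.5327,.1433]; print(len(us),np.degrees(np.arctan2(d[1],d[0])), cv2.minAreaRect((P*1000).astype(np.float32)))
E
```

```text
now [0.5332 0.1432 0.272 ] yaw -176.37268564088396 tilt [0.0027 0.    ]
turn [ 0.01  0.15 12.83] shift [-0.0329 -0.1138  0.0021]
88 178.56158740095236 ((510.7403564453125, 143.25518798828125), (15.209967613220215, 6.484574317932129), 3.632951259613037)
```

View pics/j1z.png

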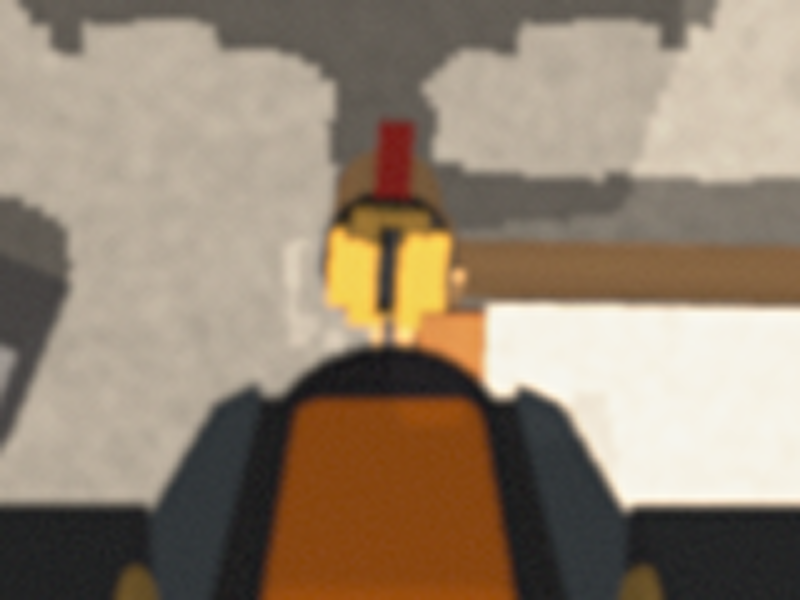

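The screw is open: the arm at (395,160) in the crop points to -x and the blade is out. Now the driver goes back above the stand.

step_arm:
  moves:
    - [0,0.15,12.8,-0.0329,-0.1138,0,1]
    - [0,0.15,12.8,-0.0329,-0.1138,0,1]
    - [0,0.15,12.8,-0.0329,-0.1138,0,1]
    - [0,0.15,12.8,-0.0329,-0.1138,0,1]
    - [0,0.15,12.8,-0.0329,-0.1138,0,1]
    - [0,0.15,12.8,-0.0329,-0.1138,0,1]
    - [0,0.15,12.8,-0.0329,-0.1138,0,1]
    - [0,0.15,12.8,-0.0329,-0.1138,0,1]

```text
clock: 13.12
tcp_pos: [0.5721, 0.0327, 0.2704]
ee_rot: [-0.25, -3.128, 0.0]
wrist_force: [0.2, -0.4, -0.2]
opening: 0.288
```

```bash
python3 -c "
from h import *
from bench import robot
go(robot,[.5730,.0316,.159],170.8)"
```

```text
now [0.5721 0.0327 0.2704] yaw 170.8554343658961 tilt [-0.0033  0.0002]
turn [-0.02 -0.19  0.06] shift [-0.0014 -0.0009  0.1114]
```

step_arm:
  moves:
    - [0,-0.15,0,-0.001,-0.0006,0.03,1]
    - [0,-0.15,0,-0.001,-0.0006,0.06,1]
    - [0,-0.15,0,-0.001,-0.0006,0.085,1]
    - [0,-0.15,0,-0.001,-0.0006,0.1,1]
    - [0,-0.15,0,-0.001,-0.0006,0.107,1]
    - [0,-0.15,0,-0.001,-0.0006,0.11,1]
    - [0,-0.15,0,-0.001,-0.0006,0.111,1]
    - [0,-0.15,0,-0.001,-0.0006,0.111,1]
    - [0,-0.15,0,-0.001,-0.0006,0.111,1]

```text
clock: 13.87
tcp_pos: [0.5737, 0.0312, 0.1607]
ee_rot: [0.252, 3.13, -0.0]
wrist_force: [-0.2, 0.5, -0.9]
opening: 0.286
```

step_arm:
  moves:
    - [0,0,0,0,0,0.001,1]
    - [0,0,0,0,0,0.002,1]
    - [0,0,0,0,0,0.002,1]
    - [0,0,0,0,0,0.002,1]

```text
clock: 14.2
tcp_pos: [0.5739, 0.0311, 0.1597]
ee_rot: [0.253, 3.129, -0.0]
wrist_force: [-4.8, 0.8, 25.1]
opening: 0.282
```

The collar is on the stand. I'll relieve the force, release, and rise.

step_arm:
  moves:
    - [0,0,0,0,0,-0.0012,1]
    - [0,0,0,0,0,-0.0012,1]
    - [0,0,0,0,0,-0.0012,0]
    - [0,0,0,0,0,-0.0012,0]
    - [0,0,0,0,0,-0.0012,0]
    - [0,0,0,0,0,-0.0012,0]
    - [0,0,0,0,0,-0.0012,0]
    - [0,0,0,0,0,-0.0012,0]
    - [0,0,0,0,0,-0.0012,0]
    - [0,0,0,0,0,-0.03,0]
    - [0,0,0,0,0,-0.07,0]
    - [0,0,0,0,0,-0.11,0]
    - [0,0,0,0,0,-0.11,0]
    - [0,0,0,0,0,-0.11,0]

```text
clock: 15.37
tcp_pos: [0.5741, 0.031, 0.27]
ee_rot: [0.252, 3.127, -0.0]
wrist_force: [-0.5, 0.1, -0.5]
opening: 0.996
```

```bash
python3 - <<'E'
from h import *
from bench import robot
im=snap(robot,"scene","k1"); snap(robot,"top","k1t")
a=im["frame"][130:260,180:440,::-1]; cv2.imwrite("pics/k1z.png",cv2.resize(a,None,fx=3,fy=3,interpolation=cv2.INTER_CUBIC))
go(robot,[.6144,.2212,.27],182.5)
E
```

```text
now [0.5728 0.0311 0.2672] yaw 170.76511198741153 tilt [-0.0008 -0.0002]
turn [ -0.02  -0.05 -11.73] shift [-0.0106  0.1943 -0.0029]
```

View pics/k1z.png

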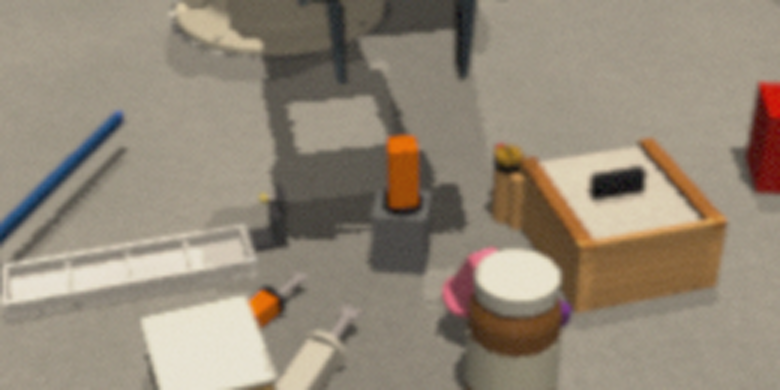

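View pics/k1t.png

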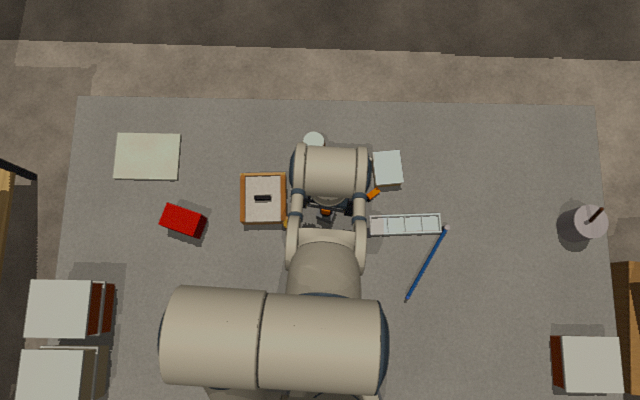

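The driver stands upright in its stand, with the orange handle at (403,170) in the crop. Next I'll measure the lid handle from views I already have.

```bash
python3 - <<'E'
from h import *
for t,b in(("g1w",(370,80,430,165)),("d2",(425,160,540,215)),("d1",(90,0,200,25)),("c1",(150,0,240,45))):
    im=load(t); C=cloud(im); z=C[...,2]; u0,v0,u1,v1=b
    m=np.zeros(z.shape,np.uint8); m[v0:v1,u0:u1]=((z>.079)&(z<.091)&(im["frame"].sum(2)<240))[v0:v1,u0:u1]; m=cv2.morphologyEx(m,cv2.MORPH_OPEN,np.ones((3,3)))
    vs,us=np.nonzero(m); P=onz(im,np.c_[us,vs],.085)[:,:2]; print(t,len(us),cv2.minAreaRect((P*1000).astype(np.float32)), us.min(),us.max(),vs.min(),vs.max())
E
```

```text
g1w 738 ((607.2247314453125, 221.96551513671875), (13.599579811096191, 46.747276306152344), 2.5182902812957764) 392 410 98 149
d2 1079 ((607.3463134765625, 219.9266357421875), (14.188036918640137, 50.59368133544922), 2.6086134910583496) 449 513 180 199
d1 606 ((601.925048828125, 219.8679962158203), (50.684471130371094, 5.279937744140625), 89.90065002441406) 101 176 0 9
c1 829 ((607.2810668945312, 220.03721618652344), (13.990930557250977, 50.06996154785156), 2.5009422302246094) 166 219 13 30
```

```bash
python3 -c "
from h import *
from bench import robot
go(robot,[.6072,.2205,.25],92.5)"
```

```text
now [0.5728 0.0311 0.2672] yaw 170.76511198741153 tilt [-0.0008 -0.0002]
turn [-0.05 -0.02 78.27] shift [-0.0036  0.1925  0.0171]
```

step_arm:
  moves:
    - [0,0,78.3,-0.0036,0.1925,0.017,0]
    - [0,0,78.3,-0.0036,0.1925,0.017,0]
    - [0,0,78.3,-0.0036,0.1925,0.017,0]
    - [0,0,78.3,-0.0036,0.1925,0.017,0]
    - [0,0,78.3,-0.0036,0.1925,0.017,0]
    - [0,0,78.3,-0.0036,0.1925,0.017,0]
    - [0,0,78.3,-0.0036,0.1925,0.017,0]
    - [0,0,78.3,-0.0036,0.1925,0.017,0]
    - [0,0,78.3,-0.0036,0.1925,0.017,0]
    - [0,0,78.3,-0.0036,0.1925,0.017,0]
    - [0,0,78.3,-0.0036,0.1925,0.017,0]
    - [0,0,78.3,-0.0036,0.1925,0.017,0]
    - [0,0,78.3,-0.0036,0.1925,0.05,0]
    - [0,0,78.3,-0.0036,0.1925,0.08,0]
    - [0,0,78.3,-0.0036,0.1925,0.08,0]
    - [0,0,78.3,-0.0036,0.1925,0.08,0]

```text
clock: 16.8
tcp_pos: [0.6064, 0.2201, 0.1856]
ee_rot: [-2.171, -2.267, 0.007]
wrist_force: [-0.1, -0.2, 1.0]
opening: 1.0
```

```bash
python3 -c "
from h import *
from bench import robot
go(robot,[.6072,.2205,.147],92.5); snap(robot,'wrist','l1')"
```

```text
now [0.6064 0.2201 0.1856] yaw 92.46795441558096 tilt [-0.0051 -0.0016]
turn [-0.3   0.08 -0.03] shift [0.0004 0.001  0.0386]
```

View pics/l1.png

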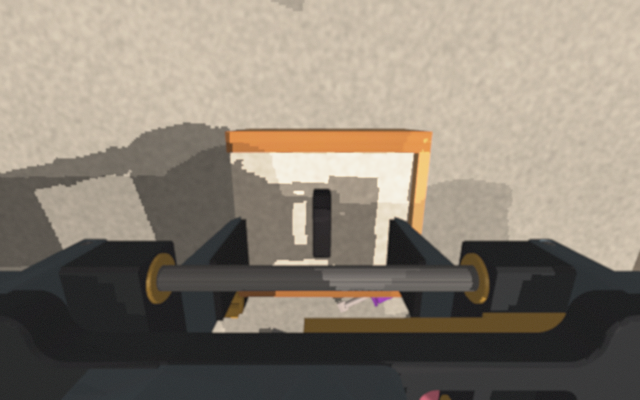

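The handle is centred between the fingers at (321,222). I'll lower and grip it.

step_arm:
  moves:
    - [0,0,0,0.0004,0.0005,0.02,0]
    - [0,0,0,0.0004,0.0005,0.0385,0]
    - [0,0,0,0.0004,0.0005,0.0385,0]
    - [0,0,0,0.0004,0.0005,0.0385,0]
    - [0,0,0,0.0004,0.0005,0.0385,1]
    - [0,0,0,0.0004,0.0005,0.0385,1]
    - [0,0,0,0.0004,0.0005,0.0385,1]
    - [0,0,0,0.0004,0.0005,0.0385,1]
    - [0,0,0,0.0004,0.0005,0.0385,1]
    - [0,0,0,0.0004,0.0005,0.0385,1]
    - [0,0,0,0.0004,0.0005,0.0385,1]
    - [0,0,0,0.0004,0.0005,0.0385,1]
    - [0,0,0,0.0004,0.0005,0.0385,1]
  grip_force: 25

```text
clock: 17.93
tcp_pos: [0.6081, 0.2209, 0.1491]
ee_rot: [2.173, 2.269, -0.0]
wrist_force: [0.3, -0.2, -0.5]
opening: 0.369
```

```bash
python3 -c "
from h import *
from bench import robot
go(robot,[.6072-.17,.2205-.0075,.147],92.5); print(robot.observe()['wrist_force'])"
```

```text
now [0.6081 0.2209 0.1491] yaw 92.46755437422317 tilt [-0.0001 -0.0003]
turn [-0.01  0.02 -0.03] shift [-0.0005 -0.1711  0.0022]
[ 0.2709 -0.1865 -0.5144]
```

Still closing (0.369, with the rib expected at about 0.16), so I'll wait a little longer.

step_arm:
  moves:
    - [0,0,0,0,0,0,1]
    - [0,0,0,0,0,0,1]
    - [0,0,0,0,0,0,1]
    - [0,0,0,0,0,0,1]
    - [0,0,0,0,0,0,1]
    - [0,0,0,0,0,0,1]

```text
clock: 18.43
tcp_pos: [0.6081, 0.2209, 0.1491]
ee_rot: [2.173, 2.269, -0.0]
wrist_force: [0.3, 0.2, -0.0]
opening: 0.154
```

step_arm:
  moves:
    - [0,0,0,0,-0.005,0,1]
    - [0,0,0,0,-0.01,0,1]
    - [0,0,0,0,-0.016,0,1]
    - [0,0,0,0,-0.022,0,1]
    - [0,0,0,0,-0.028,0,1]
    - [0,0,0,0,-0.034,0,1]
    - [0,0,0,0,-0.04,0,1]

```text
clock: 19.02
tcp_pos: [0.5673, 0.2191, 0.1491]
ee_rot: [-2.173, -2.269, 0.001]
wrist_force: [1.2, 0.6, -0.8]
opening: 0.152
```

Sliding freely, so I'll continue out of the grooves.

step_arm:
  moves:
    - [0,0,0,0,-0.008,0,1]
    - [0,0,0,0,-0.016,0,1]
    - [0,0,0,0,-0.024,0,1]
    - [0,0,0,0,-0.032,0,1]
    - [0,0,0,0,-0.04,0,1]
    - [0,0,0,0,-0.048,0,1]
    - [0,0,0,0,-0.056,0,1]
    - [0,0,0,0,-0.064,0,1]
    - [0,0,0,0,-0.072,0,1]
    - [0,0,0,0,-0.08,0,1]
    - [0,0,0,0,-0.088,0,1]
    - [0,0,0,0,-0.096,0,1]
    - [0,0,0,0,-0.104,0,1]
    - [0,0,0,0,-0.112,0,1]
    - [0,0,0,0,-0.12,0,1]
    - [0,0,0,0,-0.13,0,1]
    - [0,0,0,0,-0.14,0,1]
    - [0,0,0,0,-0.14,0,1]

```text
clock: 20.52
tcp_pos: [0.4259, 0.2128, 0.149]
ee_rot: [-2.172, -2.268, 0.003]
wrist_force: [0.5, 0.7, -1.3]
opening: 0.15
```

```bash
python3 -c "
from h import *
from bench import robot
go(robot,[.42,.245,.15],92.5); snap(robot,'wrist','n1');im=snap(robot,'scene','n1s'); cv2.imwrite('pics/n1z.png',cv2.resize(im['frame'][120:260,200:480,::-1],None,fx=2.8,fy=2.8))"
```

```text
now [0.4259 0.2128 0.149 ] yaw 92.48346925210201 tilt [-0.0021 -0.0009]
turn [-0.12  0.05 -0.02] shift [ 0.0324 -0.0045 -0.001 ]
```

View pics/n1z.png

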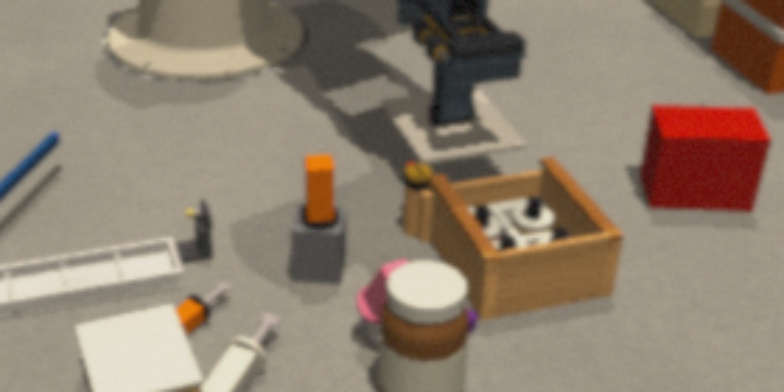

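View pics/n1.png

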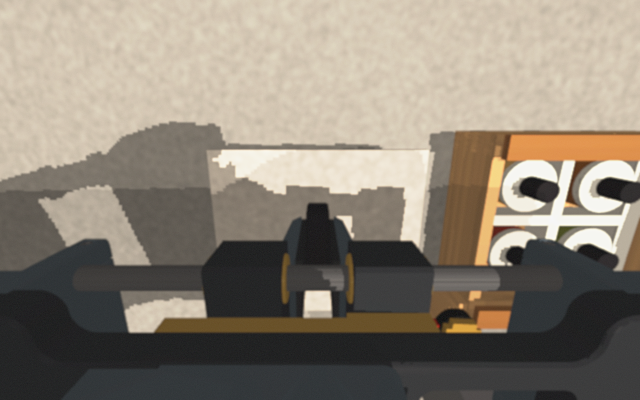

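The lid is out and level, and all four pots are in the box. I'll move sideways and lower it onto the counter.

step_arm:
  moves:
    - [0,0,0,0.032,-0.005,0,1]
    - [0,0,0,0.032,-0.005,0,1]
    - [0,0,0,0.032,-0.005,0,1]
    - [0,0,0,0.032,-0.005,0.015,1]
    - [0,0,0,0.032,-0.005,0.03,1]
    - [0,0,0,0.032,-0.005,0.044,1]
    - [0,0,0,0.032,-0.005,0.052,1]
    - [0,0,0,0.032,-0.005,0.055,1]
    - [0,0,0,0.032,-0.005,0.057,1]
    - [0,0,0,0.032,-0.005,0.057,1]
    - [0,0,0,0.032,-0.005,0.057,1]

```text
clock: 21.53
tcp_pos: [0.4222, 0.2449, 0.0926]
ee_rot: [2.173, 2.268, 0.001]
wrist_force: [-0.2, -0.2, -1.4]
opening: 0.148
```

step_arm:
  moves:
    - [0,0,0,0,0,0.001,1]
    - [0,0,0,0,0,0.002,1]
    - [0,0,0,0,0,0.002,1]
    - [0,0,0,0,0,0.002,1]

```text
clock: 21.87
tcp_pos: [0.4222, 0.245, 0.0909]
ee_rot: [2.172, 2.268, 0.001]
wrist_force: [-2.3, -0.6, 11.2]
opening: 0.15
```

On the counter (11 N). I'll release and rise.

step_arm:
  moves:
    - [0,0,0,0,0,-0.001,1]
    - [0,0,0,0,0,-0.001,0.4]
    - [0,0,0,0,0,-0.001,0.4]
    - [0,0,0,0,0,-0.001,0.4]
    - [0,0,0,0,0,-0.001,0.4]
    - [0,0,0,0,0,-0.001,0.4]
    - [0,0,0,0,0,-0.001,0.4]
    - [0,0,0,0,0,-0.03,0.4]
    - [0,0,0,0,0,-0.07,0.4]
    - [0,0,0,0,0,-0.11,0.4]
    - [0,0,0,0,0,-0.15,0.4]
    - [0,0,0,0,0,-0.15,0.4]
    - [0,0,0,0,0,-0.15,0.4]

```text
clock: 22.95
tcp_pos: [0.4227, 0.2453, 0.2423]
ee_rot: [2.172, 2.267, 0.006]
wrist_force: [-0.5, 0.6, -0.5]
opening: 0.598
```

```bash
python3 -c "
from h import *
from bench import robot
go(robot,[.55,.10,.33],92.5); print(robot.observe()['opening']); snap(robot,'wrist','o1'); snap(robot,'top','o1t')"
```

```text
now [0.4227 0.2453 0.2423] yaw 92.47263659416755 tilt [0.0043 0.0016]
turn [ 0.25 -0.08 -0.03] shift [-0.1505  0.1213 -0.0874]
0.5979309872086239
```

View pics/o1.png

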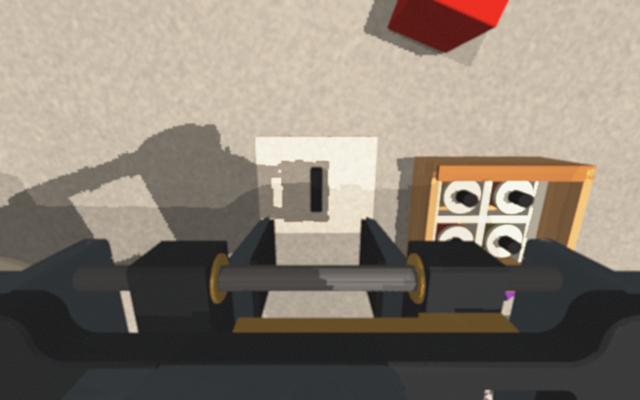

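View pics/o1t.png

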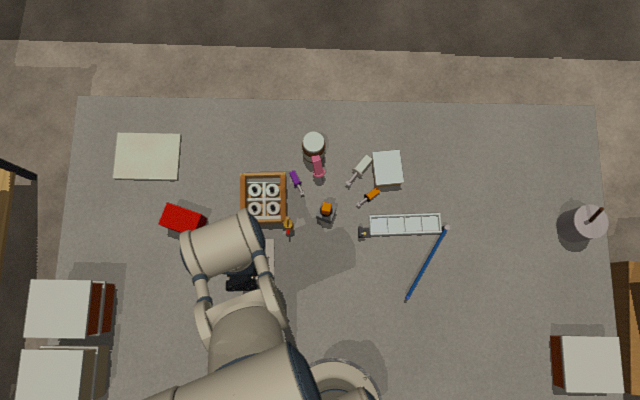

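The lid lies flat, handle up, and all four pots show in their pockets. I'll look at the tray first, then straight down at the box.

```bash
python3 -c "
from h import *
from bench import robot
go(robot,[.54,-.30,.35],92.5)"
```

```text
now [0.4216 0.2447 0.2397] yaw 92.46577942888175 tilt [-0.0006 -0.0005]
turn [-0.03  0.03 -0.03] shift [-0.5494  0.0948 -0.1101]
```

step_arm:
  moves:
    - [0,0,0,-0.549,0.095,-0.11,0.6]
    - [0,0,0,-0.549,0.095,-0.11,0.6]
    - [0,0,0,-0.549,0.095,-0.11,0.6]
    - [0,0,0,-0.549,0.095,-0.11,0.6]
    - [0,0,0,-0.549,0.095,-0.11,0.6]
    - [0,0,0,-0.549,0.095,-0.11,0.6]
    - [0,0,0,-0.549,0.095,-0.11,0.6]
    - [0,0,0,-0.549,0.095,-0.11,0.6]
    - [0,0,0,-0.549,0.095,-0.11,0.6]
    - [0,0,0,-0.549,0.095,-0.11,0.6]
    - [0,0,0,-0.549,0.095,-0.11,0.6]
    - [0,0,0,-0.549,0.095,-0.11,0.6]
    - [0,0,0,-0.549,0.095,-0.11,0.6]
    - [0,0,0,-0.549,0.095,-0.11,0.6]
    - [0,0,0,-0.549,0.095,-0.11,0.6]
    - [0,0,0,-0.549,0.095,-0.11,0.6]
    - [0,0,0,-0.549,0.095,-0.11,0.6]

```text
clock: 24.47
tcp_pos: [0.54, -0.2989, 0.3485]
ee_rot: [-2.171, -2.266, 0.001]
wrist_force: [0.1, 0.7, 0.5]
opening: 0.398
```

```bash
python3 -c "
from h import *
from bench import robot
snap(robot,'wrist','p1');go(robot,[.61,.13,.30],92.5)"
```

```text
now [ 0.5401 -0.2985  0.3489] yaw 92.49408855015277 tilt [-0.0021  0.0014]
turn [-0.12 -0.08 -0.01] shift [0.425  0.0886 0.0493]
```

View pics/p1.png

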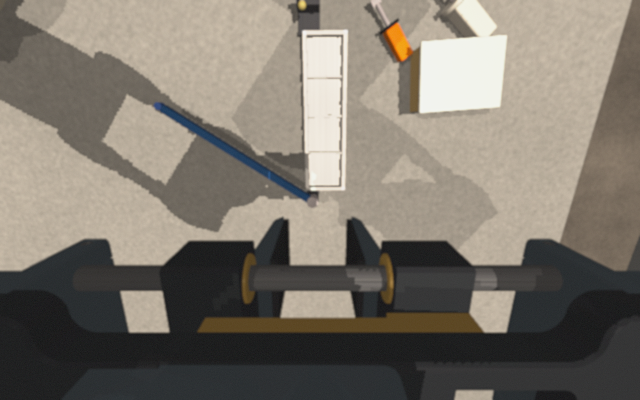

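The tray spans (303,30) to (346,190), and the keeper runs from its pivot at (312,197) to its tip at (158,105). I'll measure it.

```bash
python3 - <<'E'
from h import *
im=load("p1"); hsv=cv2.cvtColor(im["frame"],cv2.COLOR_RGB2HSV); f=im["frame"].astype(int)
print(f[35,325],f[60,325],f[100,304],f[60,298],f[100,346],f[100,352],f[190,330],f[195,330])
m=((hsv[...,1]<26)&(hsv[...,2]>165)).astype(np.uint8); m[:,:292]=0;m[:,356:]=0;m[205:]=0;m[:22]=0
m=cv2.morphologyEx(m,cv2.MORPH_CLOSE,np.ones((7,7)));m=cv2.morphologyEx(m,cv2.MORPH_OPEN,np.ones((5,5)))
cs,_=cv2.findContours(m,0,1); k=max(cs,key=cv2.contourArea).reshape(-1,2); P=onz(im,k,.018)[:,:2]; r=cv2.minAreaRect((P*1000).astype(np.float32)); print(r,cv2.boundingRect(k))
for uv in[(304,31),(346,30),(346,189),(308,190)]: print(onz(im,uv,.018)[0])
b=((hsv[...,0]>100)&(hsv[...,0]<120)&(hsv[...,1]>130)).astype(np.uint8); b[205:]=0; cs,_=cv2.findContours(b,0,1); k=max(cs,key=cv2.contourArea).reshape(-1,2); P=onz(im,k,.050)[:,:2]; print("bar",cv2.boxPoints(cv2.minAreaRect((P*1000).astype(np.float32))))
# interior lines profile
print(f[22:200,325].sum(1).tolist())
E
```

```text
[130 123 113] [240 234 225] [224 211 193] [166 155 139] [222 211 193] [159 149 134] [211 197 179] [170 160 144]
((546.7060546875, -214.33172607421875), (59.01071548461914, 217.79063415527344), 3.0672640800476074) (303, 30, 44, 160)
[ 0.5133 -0.1077  0.018 ]
[ 0.5692 -0.1041  0.018 ]
[ 0.5845 -0.3214  0.018 ]
[ 0.5261 -0.3255  0.018 ]
bar [[ 319.4945 -213.973 ]
 [ 523.3031 -332.4123]
 [ 528.1033 -324.1522]
 [ 324.2947 -205.7129]]
[457, 461, 465, 460, 457, 451, 450, 526, 651, 693, 698, 680, 547, 366, 437, 639, 699, 702, 701, 698, 699, 700, 698, 699, 699, 700, 700, 699, 700, 698, 699, 700, 700, 700, 700, 699, 700, 700, 699, 699, 698, 699, 699, 698, 699, 698, 698, 698, 698, 699, 698, 699, 695, 689, 675, 625, 596, 657, 690, 698, 695, 695, 695, 694, 694, 691, 691, 692, 691, 691, 689, 689, 690, 687, 688, 688, 689, 689, 687, 689, 686, 687, 687, 685, 687, 687, 686, 686, 686, 687, 687, 686, 686, 687, 677, 659, 671, 683, 689, 688, 686, 689, 686, 689, 687, 689, 689, 688, 688, 689, 689, 690, 690, 689, 691, 689, 690, 690, 689, 689, 690, 689, 690, 689, 690, 690, 690, 692, 669, 606, 633, 676, 687, 690, 688, 689, 689, 689, 689, 687, 688, 688, 687, 686, 686, 686, 684, 687, 686, 686, 683, 684, 682, 683, 682, 681, 683, 679, 682, 679, 683, 684, 659, 536, 474, 607, 673, 662, 599, 512, 492, 490, 481, 470, 465, 467, 469, 473]
```

step_arm:
  moves:
    - [0,0,0,0.425,0.0886,0.049,0.6]
    - [0,0,0,0.425,0.0886,0.049,0.6]
    - [0,0,0,0.425,0.0886,0.049,0.6]
    - [0,0,0,0.425,0.0886,0.049,0.6]
    - [0,0,0,0.425,0.0886,0.049,0.6]
    - [0,0,0,0.425,0.0886,0.049,0.6]
    - [0,0,0,0.425,0.0886,0.049,0.6]
    - [0,0,0,0.425,0.0886,0.049,0.6]
    - [0,0,0,0.425,0.0886,0.049,0.6]
    - [0,0,0,0.425,0.0886,0.049,0.6]
    - [0,0,0,0.425,0.0886,0.049,0.6]
    - [0,0,0,0.425,0.0886,0.049,0.6]
    - [0,0,0,0.425,0.0886,0.049,0.6]
    - [0,0,0,0.425,0.0886,0.049,0.6]

```text
clock: 25.68
tcp_pos: [0.61, 0.129, 0.301]
ee_rot: [-2.172, -2.27, 0.002]
wrist_force: [0.4, -1.2, -0.7]
opening: 0.399
```

```bash
python3 -c "
from h import *
from bench import robot
snap(robot,'wrist','q1');go(robot,[.61,.13,.30],92.5)"
```

```text
now [0.6102 0.1285 0.3012] yaw 92.46402033260452 tilt [-0.0004 -0.0006]
turn [-0.02  0.03 -0.04] shift [ 0.0015 -0.0001  0.0012]
```

View pics/q1.png

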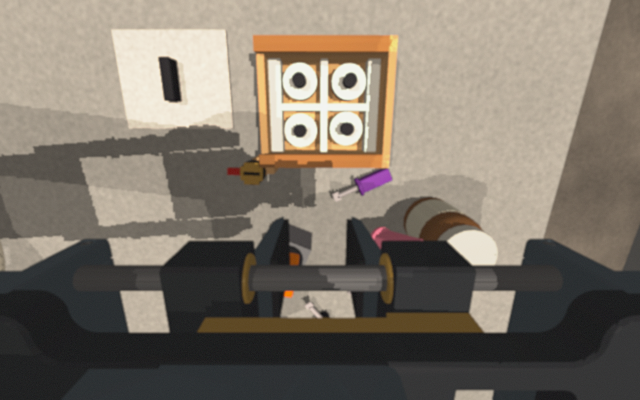

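The four knobs are at about (299,80), (347,80), (300,130) and (345,128). I'll measure the knob tops.

```bash
cat > knobs.py <<'E'
from h import *
def knobs(im,box,zt=.052,show=True):
    C=cloud(im); z=C[...,2]; u0,v0,u1,v1=box
    m=np.zeros(z.shape,np.uint8); m[v0:v1,u0:u1]=((im["frame"].max(2)<75)&(z>zt-.006)&(z<zt+.008))[v0:v1,u0:u1]
    m=cv2.morphologyEx(m,cv2.MORPH_OPEN,np.ones((3,3)))
    n,l,s,c=cv2.connectedComponentsWithStats(m); out=[]
    for i in range(1,n):
        if s[i,4]<40: continue
        cs,_=cv2.findContours((l==i).astype(np.uint8),0,1); P=onz(im,cs[0].reshape(-1,2),zt)[:,:2]
        (x,y),r=cv2.minEnclosingCircle((P*1000).astype(np.float32)); out.append((x/1000,y/1000)); print("knob",c[i].round(1),"xy",round(x,1),round(y,1),"r",round(r,1),s[i,4])
    return out
E
python3 - <<'E'
from knobs import *
im=load("q1"); K=knobs(im,(255,45,395,160))
th=np.radians(2.5); Rb=np.array([[np.cos(th),-np.sin(th)],[np.sin(th),np.cos(th)]])
for a in(-28,28):
    for b in(-28,28): print("nominal",a,b,np.array([.6144,.2212])*1000+Rb@[a,b])
E
```

```text
knob [298.6  80.1] xy 583.5 248.2 r 7.0 119
knob [349.4  80.2] xy 640.5 250.6 r 7.1 124
knob [346.  128.5] xy 640.5 198.1 r 6.6 97
knob [299.3 130.4] xy 585.7 193.4 r 6.3 92
nominal -28 -28 [587.648  192.0053]
nominal -28 28 [585.2053 247.952 ]
nominal 28 -28 [643.5947 194.448 ]
nominal 28 28 [641.152  250.3947]
```

```bash
python3 -c "
from h import *
from bench import robot
go(robot,[.5857,.1934,.116],92.5)"
```

```text
now [0.6102 0.1285 0.3012] yaw 92.46402033260452 tilt [-0.0004 -0.0006]
turn [-0.02  0.03 -0.04] shift [ 0.066  -0.0216  0.1852]
```

step_arm:
  moves:
    - [0,0,0,0.066,-0.0216,0.04,0.6]
    - [0,0,0,0.066,-0.0216,0.08,0.6]
    - [0,0,0,0.066,-0.0216,0.1,0.6]
    - [0,0,0,0.066,-0.0216,0.1,0.6]
    - [0,0,0,0.066,-0.0216,0.13,0.6]
    - [0,0,0,0.066,-0.0216,0.155,0.6]
    - [0,0,0,0.066,-0.0216,0.175,0.6]
    - [0,0,0,0.066,-0.0216,0.184,0.6]
    - [0,0,0,0.066,-0.0216,0.184,0.6]
    - [0,0,0,0.066,-0.0216,0.184,0.6]
  grip_force: 20

```text
clock: 26.57
tcp_pos: [0.587, 0.1932, 0.1183]
ee_rot: [2.174, 2.267, 0.001]
wrist_force: [-0.3, 0.2, 0.5]
opening: 0.402
```

```bash
python3 -c "
from h import *
from bench import robot
go(robot,[.5857,.1934,.116],92.5); print(robot.observe()['wrist_force'])"
```

```text
now [0.587  0.1932 0.1183] yaw 92.4183904826189 tilt [ 0.0007 -0.0002]
turn [ 0.04  0.01 -0.08] shift [ 0.0002 -0.0013  0.0023]
[-0.2634  0.2277  0.4804]
```

step_arm:
  moves:
    - [0,0,0,0,-0.001,0.002,0.6]
    - [0,0,0,0,-0.001,0.002,1]
    - [0,0,0,0,-0.001,0.002,1]
    - [0,0,0,0,-0.001,0.002,1]
    - [0,0,0,0,-0.001,0.002,1]
    - [0,0,0,0,-0.001,0.002,1]
    - [0,0,0,0,-0.001,0.002,1]
    - [0,0,0,0,-0.001,0.002,1]

```text
clock: 27.23
tcp_pos: [0.5857, 0.1939, 0.1156]
ee_rot: [2.172, 2.268, 0.001]
wrist_force: [0.5, -0.1, 5.9]
opening: 0.169
```

Gripped at about 15 mm. I'll lift, carry it over to pocket 1 (y = -79.5), and check before lowering.

step_arm:
  moves:
    - [0,0,0,0,0,-0.04,1]
    - [0,0,0,0,0,-0.08,1]
    - [0,0,0,0,0,-0.12,1]
    - [0,0,0,-0.03,0,-0.155,1]
    - [0,0,0,-0.486,-0.055,-0.16,1]
    - [0,0,0,-0.486,-0.055,-0.16,1]
    - [0,0,0,-0.486,-0.055,-0.16,1]
    - [0,0,0,-0.486,-0.055,-0.16,1]
    - [0,0,0,-0.486,-0.055,-0.16,1]
    - [0,0,0,-0.486,-0.055,-0.16,1]
    - [0,0,0,-0.486,-0.055,-0.16,1]
    - [0,0,0,-0.486,-0.055,-0.16,1]
    - [0,0,0,-0.486,-0.055,-0.16,1]
    - [0,0,0,-0.486,-0.055,-0.16,1]
    - [0,0,0,-0.486,-0.055,-0.16,1]
    - [0,0,0,-0.486,-0.055,-0.16,1]
    - [0,0,0,-0.486,-0.055,-0.16,1]
    - [0,0,0,-0.486,-0.055,-0.16,1]
    - [0,0,0,-0.486,-0.055,-0.16,1]
    - [0,0,0,-0.486,-0.055,-0.16,1]

```text
clock: 28.9
tcp_pos: [0.5514, -0.2926, 0.2753]
ee_rot: [-2.171, -2.27, 0.0]
wrist_force: [0.0, -0.2, -0.8]
opening: 0.165
```

```bash
python3 -c "
from h import *
from bench import robot
go(robot,[.5510,-.2937,.117],92.5); snap(robot,'wrist','r1'); print(robot.observe()['opening'])"
```

```text
now [ 0.5514 -0.2926  0.2753] yaw 92.5544668572705 tilt [-0.0003  0.0001]
turn [-0.02 -0.01  0.05] shift [-0.0011 -0.0004  0.1583]
0.1668596934425542
```

View pics/r1.png

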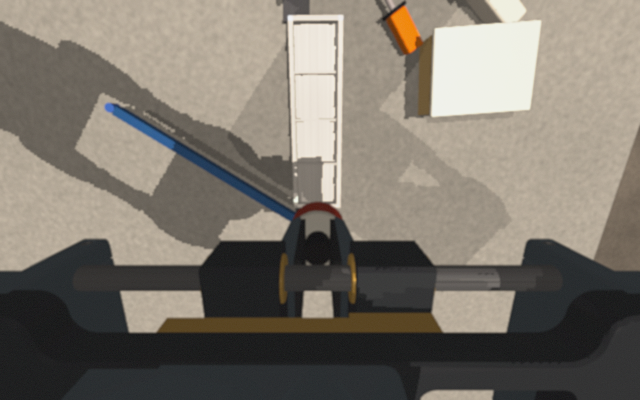

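The pot (reddish brown) hangs level, with its knob at (318,247), aligned with the tray. I'll lower it.

step_arm:
  moves:
    - [0,0,0,-0.001,-0.0004,0.04,1]
    - [0,0,0,-0.001,-0.0004,0.08,1]
    - [0,0,0,-0.001,-0.0004,0.11,1]
    - [0,0,0,-0.001,-0.0004,0.135,1]
    - [0,0,0,-0.001,-0.0004,0.15,1]
    - [0,0,0,-0.001,-0.0004,0.156,1]
    - [0,0,0,-0.001,-0.0004,0.158,1]
    - [0,0,0,-0.001,-0.0004,0.159,1]
    - [0,0,0,-0.001,-0.0004,0.159,1]

```text
clock: 29.7
tcp_pos: [0.5514, -0.2951, 0.1173]
ee_rot: [2.172, 2.268, 0.0]
wrist_force: [0.3, -0.2, -0.6]
opening: 0.165
```

step_arm:
  moves:
    - [0,0,0,0,0,0.001,1]
    - [0,0,0,0,0,0.0015,1]
    - [0,0,0,0,0,0.0015,0.7]
    - [0,0,0,0,0,0.0015,0.7]
    - [0,0,0,0,0,0.0015,0.7]
    - [0,0,0,0,0,0.0015,0.7]
    - [0,0,0,0,0,-0.02,0.7]
    - [0,0,0,0,0,-0.06,0.7]
    - [0,0,0,0,0,-0.1,0.7]
    - [0,0,0,0,0,-0.14,0.7]
    - [0,0,0,0,0,-0.18,0.6]
    - [0,0,0,0,0,-0.18,0.6]
    - [0,0,0,0,0,-0.18,0.6]

```text
clock: 30.78
tcp_pos: [0.5516, -0.2955, 0.2989]
ee_rot: [2.17, 2.265, 0.001]
wrist_force: [-0.4, -0.3, -1.0]
opening: 0.399
```

```bash
python3 -c "
from h import *
from bench import robot
go(robot,[.6102,.1285,.3012],92.5); snap(robot,'wrist','s1'); print(robot.observe()['opening'])"
```

```text
now [ 0.5516 -0.2955  0.2989] yaw 92.46750423664938 tilt [ 0.0039 -0.0029]
turn [ 0.22  0.17 -0.03] shift [ 0.421   0.0768 -0.0033]
0.39998886685296
```

View pics/s1.png

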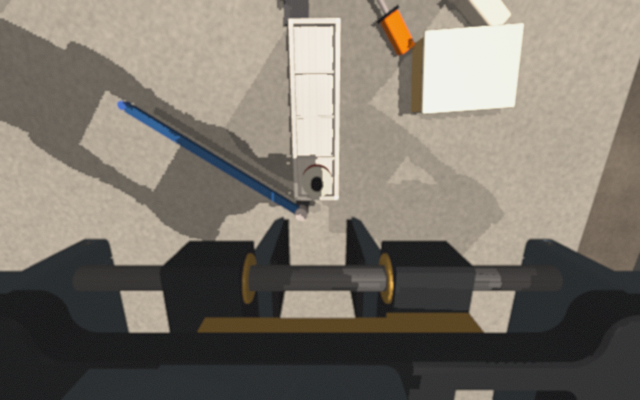

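Pot 4 stands in its pocket with the knob at (316,183). Back to the box for a fresh look.

step_arm:
  moves:
    - [0,0,0,0.421,0.0768,-0.003,0.6]
    - [0,0,0,0.421,0.0768,-0.003,0.6]
    - [0,0,0,0.421,0.0768,-0.003,0.6]
    - [0,0,0,0.421,0.0768,-0.003,0.6]
    - [0,0,0,0.421,0.0768,-0.003,0.6]
    - [0,0,0,0.421,0.0768,-0.003,0.6]
    - [0,0,0,0.421,0.0768,-0.003,0.6]
    - [0,0,0,0.421,0.0768,-0.003,0.6]
    - [0,0,0,0.421,0.0768,-0.003,0.6]
    - [0,0,0,0.421,0.0768,-0.003,0.6]
    - [0,0,0,0.421,0.0768,-0.003,0.6]
    - [0,0,0,0.421,0.0768,-0.003,0.6]
    - [0,0,0,0.421,0.0768,-0.003,0.6]
    - [0,0,0,0.421,0.0768,-0.003,0.6]

```text
clock: 32.0
tcp_pos: [0.6091, 0.128, 0.2981]
ee_rot: [-2.173, -2.268, 0.003]
wrist_force: [-0.2, -1.0, -0.6]
opening: 0.401
```

```bash
python3 - <<'E'
from knobs import *
from bench import robot
im=snap(robot,"wrist","t1"); K=knobs(im,(245,40,405,165))
k=min(K,key=lambda p:p[1]); go(robot,[k[0],k[1],.116],92.5)
E
```

```text
knob [299.5  78.6] xy 583.6 248.2 r 7.2 130
knob [350.5  78.9] xy 640.5 250.4 r 7.2 126
knob [347.5 127.8] xy 640.9 198.0 r 6.9 106
now [0.6092 0.1277 0.2984] yaw 92.4034045464926 tilt [-0.0015 -0.0007]
turn [-0.09  0.04 -0.1 ] shift [0.0691 0.0349 0.1823]
```

step_arm:
  moves:
    - [0,0,0,0.069,0.0345,0.04,0.6]
    - [0,0,0,0.069,0.0345,0.08,0.6]
    - [0,0,0,0.069,0.0345,0.1,0.6]
    - [0,0,0,0.069,0.0345,0.1,0.6]
    - [0,0,0,0.069,0.0345,0.13,0.6]
    - [0,0,0,0.069,0.0345,0.155,0.6]
    - [0,0,0,0.069,0.0345,0.175,0.6]
    - [0,0,0,0.069,0.0345,0.181,0.6]
    - [0,0,0,0.069,0.0345,0.181,0.6]
    - [0,0,0,0.069,0.0345,0.181,0.6]

```text
clock: 32.88
tcp_pos: [0.6416, 0.1985, 0.1195]
ee_rot: [2.174, 2.267, 0.001]
wrist_force: [0.4, 0.9, 0.3]
opening: 0.399
```

```bash
python3 -c "
from h import *
from bench import robot
go(robot,[.6409,.198,.1165],92.5); print(robot.observe()['wrist_force'])"
```

```text
now [0.6416 0.1985 0.1195] yaw 92.40997914758944 tilt [ 0.0009 -0.0002]
turn [ 0.05  0.01 -0.09] shift [-0.0004 -0.0007  0.003 ]
[0.4291 0.9215 0.2767]
```

step_arm:
  moves:
    - [0,0,0,-0.0004,-0.0007,0.0025,0.6]
    - [0,0,0,-0.0004,-0.0007,0.0025,1]
    - [0,0,0,-0.0004,-0.0007,0.0025,1]
    - [0,0,0,-0.0004,-0.0007,0.0025,1]
    - [0,0,0,-0.0004,-0.0007,0.0025,1]
    - [0,0,0,-0.0004,-0.0007,0.0025,1]
    - [0,0,0,-0.0004,-0.0007,0.0025,1]
    - [0,0,0,-0.0004,-0.0007,0.0025,1]

```text
clock: 33.55
tcp_pos: [0.6406, 0.1989, 0.1161]
ee_rot: [2.172, 2.268, 0.001]
wrist_force: [0.6, -0.2, 6.2]
opening: 0.17
```

```bash
python3 -c "
from h import *
from bench import robot
go(robot,[.5481,-.2408,.2753],92.5)"
```

```text
now [0.6406 0.1989 0.1161] yaw 92.47317920978271 tilt [ 0.0009 -0.0001]
turn [ 0.05  0.01 -0.03] shift [-0.4354 -0.1113 -0.1593]
```

Gripped. On to pocket 2.

step_arm:
  moves:
    - [0,0,0,0,0,-0.04,1]
    - [0,0,0,0,0,-0.08,1]
    - [0,0,0,0,0,-0.12,1]
    - [0,0,0,-0.03,0,-0.155,1]
    - [0,0,0,-0.4355,-0.111,-0.16,1]
    - [0,0,0,-0.4355,-0.111,-0.16,1]
    - [0,0,0,-0.4355,-0.111,-0.16,1]
    - [0,0,0,-0.4355,-0.111,-0.16,1]
    - [0,0,0,-0.4355,-0.111,-0.16,1]
    - [0,0,0,-0.4355,-0.111,-0.16,1]
    - [0,0,0,-0.4355,-0.111,-0.16,1]
    - [0,0,0,-0.4355,-0.111,-0.16,1]
    - [0,0,0,-0.4355,-0.111,-0.16,1]
    - [0,0,0,-0.4355,-0.111,-0.16,1]
    - [0,0,0,-0.4355,-0.111,-0.16,1]
    - [0,0,0,-0.4355,-0.111,-0.16,1]
    - [0,0,0,-0.4355,-0.111,-0.16,1]
    - [0,0,0,-0.4355,-0.111,-0.16,1]
    - [0,0,0,-0.4355,-0.111,-0.16,1]
    - [0,0,0,-0.4355,-0.111,-0.16,1]

```text
clock: 35.22
tcp_pos: [0.5484, -0.2399, 0.2758]
ee_rot: [-2.171, -2.27, 0.0]
wrist_force: [-0.6, 0.6, -1.3]
opening: 0.17
```

```bash
python3 -c "
from h import *
from bench import robot
go(robot,[.5481,-.2408,.1175],92.5); snap(robot,'wrist','r2'); print(robot.observe()['opening'])"
```

```text
now [ 0.5484 -0.2399  0.2758] yaw 92.55404129850707 tilt [-0.0002 -0.0001]
turn [-0.01  0.01  0.05] shift [-0.0009 -0.0004  0.1583]
0.16846340799759832
```

View pics/r2.png

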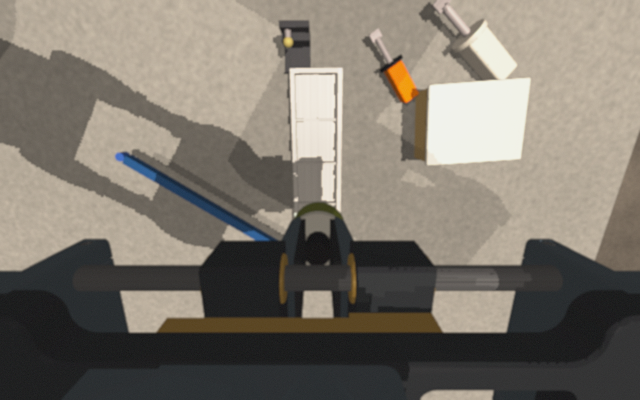

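The olive pot is over pocket 2, so I'll lower and release it.

step_arm:
  moves:
    - [0,0,0,-0.0005,0,0.04,1]
    - [0,0,0,-0.0005,0,0.08,1]
    - [0,0,0,-0.0005,0,0.11,1]
    - [0,0,0,-0.0005,0,0.135,1]
    - [0,0,0,-0.0005,0,0.15,1]
    - [0,0,0,-0.0005,0,0.156,1]
    - [0,0,0,-0.0005,0,0.158,1]
    - [0,0,0,-0.0005,0,0.1595,1]
    - [0,0,0,-0.0005,0,0.1605,1]
    - [0,0,0,-0.0005,0,0.1605,1]
    - [0,0,0,-0.0005,0,0.1605,0.7]
    - [0,0,0,-0.0005,0,0.1605,0.7]
    - [0,0,0,-0.0005,0,0.1605,0.7]
    - [0,0,0,-0.0005,0,0.1605,0.7]
    - [0,0,0,-0.0005,0,0.14,0.7]
    - [0,0,0,-0.0005,0,0.1,0.7]
    - [0,0,0,-0.0005,0,0.06,0.7]
    - [0,0,0,-0.0005,0,0.02,0.6]
    - [0,0,0,-0.0005,0,-0.02,0.6]
    - [0,0,0,-0.0005,0,-0.02,0.6]

```text
clock: 36.93
tcp_pos: [0.5503, -0.2426, 0.3038]
ee_rot: [2.165, 2.261, 0.004]
wrist_force: [1.0, -0.6, 1.0]
opening: 0.4
```

```bash
python3 -c "
from h import *
from bench import robot
go(robot,[.6102,.1285,.3012],92.5); snap(robot,'wrist','s2'); print(robot.observe()['opening'])"
```

```text
now [ 0.5503 -0.2426  0.3038] yaw 92.46874018679782 tilt [ 0.0097 -0.0057]
turn [ 0.54  0.35 -0.03] shift [0.3682 0.0758 0.001 ]
0.39937763867523357
```

View pics/s2.png

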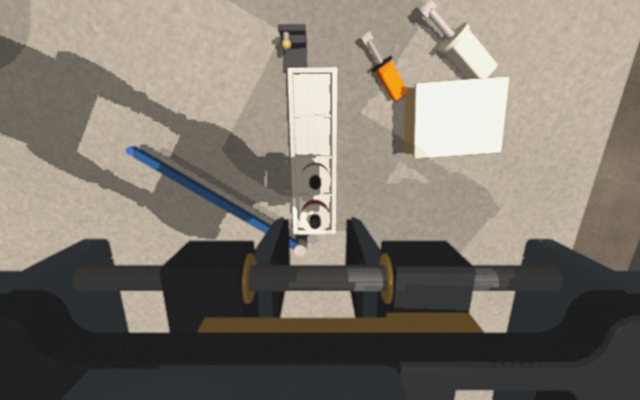

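Both pots stand in their pockets, at (315,180) and (315,220). Next, back to the box.

step_arm:
  moves:
    - [0,0,0,0.367,0.077,-0.004,0.6]
    - [0,0,0,0.367,0.077,-0.004,0.6]
    - [0,0,0,0.367,0.077,-0.004,0.6]
    - [0,0,0,0.367,0.077,-0.004,0.6]
    - [0,0,0,0.367,0.077,-0.004,0.6]
    - [0,0,0,0.367,0.077,-0.004,0.6]
    - [0,0,0,0.367,0.077,-0.004,0.6]
    - [0,0,0,0.367,0.077,-0.004,0.6]
    - [0,0,0,0.367,0.077,-0.004,0.6]
    - [0,0,0,0.367,0.077,-0.004,0.6]
    - [0,0,0,0.367,0.077,-0.004,0.6]
    - [0,0,0,0.367,0.077,-0.004,0.6]
    - [0,0,0,0.367,0.077,-0.004,0.6]

```text
clock: 38.07
tcp_pos: [0.609, 0.1274, 0.2991]
ee_rot: [-2.174, -2.267, 0.002]
wrist_force: [-0.0, -0.2, -1.3]
opening: 0.4
```

```bash
python3 - <<'E'
from knobs import *
from bench import robot
im=snap(robot,"wrist","t2"); K=knobs(im,(245,40,405,165))
for k in K: go(robot,[k[0],k[1],.1165],92.5)
E
```

```text
knob [299.3  78.3] xy 583.6 248.2 r 7.1 124
knob [350.2  78.2] xy 640.2 251.1 r 7.1 128
now [0.6091 0.1271 0.2994] yaw 92.37603100280383 tilt [-0.0008 -0.0006]
turn [-0.04  0.03 -0.12] shift [ 0.1221 -0.0204  0.1828]
now [0.6091 0.1271 0.2994] yaw 92.37603100280383 tilt [-0.0008 -0.0006]
turn [-0.04  0.03 -0.12] shift [0.1227 0.0363 0.1828]
```

View pics/t2.png

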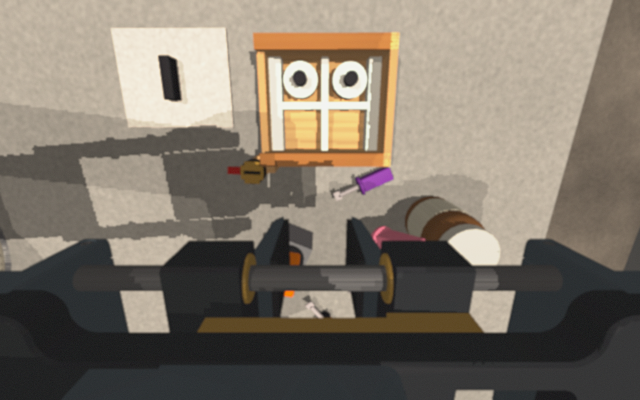

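Two pots are left, at (299,78) and (350,78). I'll take the right one.

step_arm:
  moves:
    - [0,0,0,0.122,0.0355,0.04,0.6]
    - [0,0,0,0.122,0.0355,0.08,0.6]
    - [0,0,0,0.122,0.0355,0.09,0.6]
    - [0,0,0,0.122,0.0355,0.09,0.6]
    - [0,0,0,0.122,0.0355,0.11,0.6]
    - [0,0,0,0.122,0.0355,0.135,0.6]
    - [0,0,0,0.122,0.0355,0.16,0.6]
    - [0,0,0,0.122,0.0355,0.175,0.6]
    - [0,0,0,0.122,0.0355,0.181,0.6]
    - [0,0,0,0.122,0.0355,0.181,0.6]
    - [0,0,0,0.122,0.0355,0.181,0.6]

```text
clock: 39.03
tcp_pos: [0.64, 0.2512, 0.1194]
ee_rot: [2.174, 2.267, 0.0]
wrist_force: [0.7, 0.4, 1.0]
opening: 0.399
```

```bash
python3 -c "
from h import *
from bench import robot
go(robot,[.6402,.2511,.1165],92.5); print(robot.observe()['wrist_force'])"
```

```text
now [0.64   0.2512 0.1194] yaw 92.41011542775772 tilt [ 0.0005 -0.0001]
turn [ 0.03  0.01 -0.09] shift [-0.0001  0.0002  0.0029]
[0.7407 0.4411 1.0322]
```

step_arm:
  moves:
    - [0,0,0,0,0,0.0022,0.6]
    - [0,0,0,0,0,0.0022,1]
    - [0,0,0,0,0,0.0022,1]
    - [0,0,0,0,0,0.0022,1]
    - [0,0,0,0,0,0.0022,1]
    - [0,0,0,0,0,0.0022,1]
    - [0,0,0,0,0,0.0022,1]
    - [0,0,0,0,0,0.0022,1]

```text
clock: 39.7
tcp_pos: [0.6398, 0.2519, 0.1168]
ee_rot: [2.173, 2.268, 0.001]
wrist_force: [1.4, 0.3, 3.9]
opening: 0.168
```

```bash
python3 -c "
from h import *
from bench import robot
go(robot,[.5453,-.1878,.2763],92.5)"
```

```text
now [0.6398 0.2519 0.1168] yaw 92.4649977984746 tilt [ 0.0007 -0.0001]
turn [ 0.04  0.01 -0.04] shift [-0.4353 -0.1132 -0.1595]
```

step_arm:
  moves:
    - [0,0,0,0,0,-0.04,1]
    - [0,0,0,0,0,-0.08,1]
    - [0,0,0,0,0,-0.12,1]
    - [0,0,0,-0.03,0,-0.155,1]
    - [0,0,0,-0.436,-0.113,-0.16,1]
    - [0,0,0,-0.436,-0.113,-0.16,1]
    - [0,0,0,-0.436,-0.113,-0.16,1]
    - [0,0,0,-0.436,-0.113,-0.16,1]
    - [0,0,0,-0.436,-0.113,-0.16,1]
    - [0,0,0,-0.436,-0.113,-0.16,1]
    - [0,0,0,-0.436,-0.113,-0.16,1]
    - [0,0,0,-0.436,-0.113,-0.16,1]
    - [0,0,0,-0.436,-0.113,-0.16,1]
    - [0,0,0,-0.436,-0.113,-0.16,1]
    - [0,0,0,-0.436,-0.113,-0.16,1]
    - [0,0,0,-0.436,-0.113,-0.16,1]
    - [0,0,0,-0.436,-0.113,-0.16,1]
    - [0,0,0,-0.436,-0.113,-0.16,1]
    - [0,0,0,-0.436,-0.113,-0.16,1]
    - [0,0,0,-0.436,-0.113,-0.16,1]

```text
clock: 41.37
tcp_pos: [0.5456, -0.1874, 0.2765]
ee_rot: [-2.171, -2.27, 0.0]
wrist_force: [-0.2, -0.4, -2.1]
opening: 0.164
```

```bash
python3 -c "
from h import *
from bench import robot
go(robot,[.5453,-.1878,.1175],92.5); snap(robot,'wrist','r3'); print(robot.observe()['opening'])"
```

```text
now [ 0.5456 -0.1874  0.2765] yaw 92.55623250106377 tilt [-0.0003 -0.0001]
turn [-0.02  0.    0.06] shift [-0.0004 -0.0003  0.159 ]
0.1660406372665102
```

View pics/r3.png

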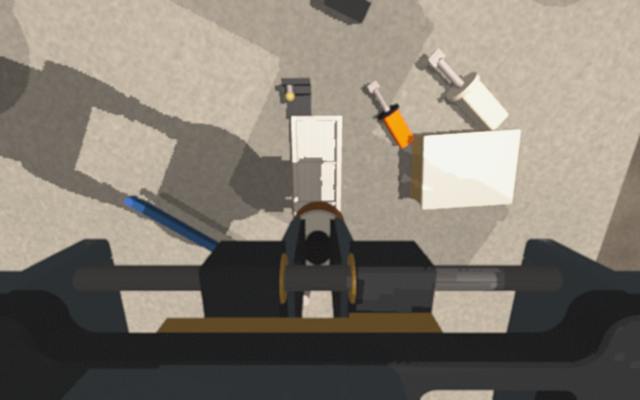

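The dark brown pot hangs over pocket 3. I'll lower and release it.

step_arm:
  moves:
    - [0,0,0,0,0,0.04,1]
    - [0,0,0,0,0,0.08,1]
    - [0,0,0,0,0,0.11,1]
    - [0,0,0,0,0,0.135,1]
    - [0,0,0,0,0,0.15,1]
    - [0,0,0,0,0,0.156,1]
    - [0,0,0,0,0,0.158,1]
    - [0,0,0,0,0,0.1595,1]
    - [0,0,0,0,0,0.1605,1]
    - [0,0,0,0,0,0.1605,1]
    - [0,0,0,0,0,0.1605,0.7]
    - [0,0,0,0,0,0.1605,0.7]
    - [0,0,0,0,0,0.1605,0.7]
    - [0,0,0,0,0,0.1605,0.7]
    - [0,0,0,0,0,0.14,0.7]
    - [0,0,0,0,0,0.1,0.7]
    - [0,0,0,0,0,0.06,0.7]
    - [0,0,0,0,0,0.02,0.6]
    - [0,0,0,0,0,-0.02,0.6]
    - [0,0,0,0,0,-0.02,0.6]

```text
clock: 43.08
tcp_pos: [0.5476, -0.1895, 0.3044]
ee_rot: [2.166, 2.261, 0.005]
wrist_force: [1.2, -0.9, 1.6]
opening: 0.399
```

```bash
python3 -c "
from h import *
from bench import robot
go(robot,[.6102,.1285,.3012],92.5); snap(robot,'wrist','s3'); print(robot.observe()['opening'])"
```

```text
now [ 0.5476 -0.1895  0.3044] yaw 92.47010430619683 tilt [ 0.0101 -0.0049]
turn [ 0.56  0.31 -0.03] shift [0.3151 0.0762 0.0023]
0.4001678988110338
```

View pics/s3.png

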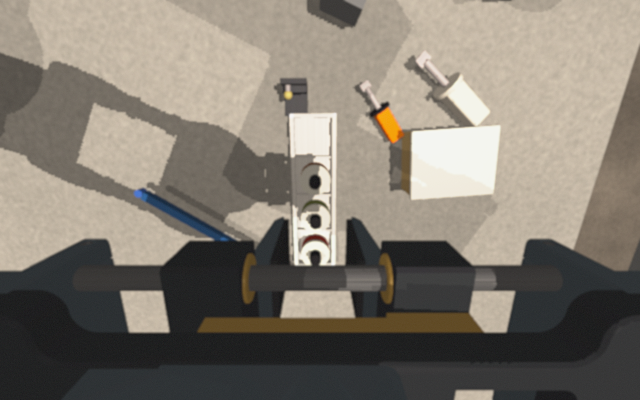

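Three pots are in. Now the last one.

step_arm:
  moves:
    - [0,0,0,0.314,0.077,-0.003,0.6]
    - [0,0,0,0.314,0.077,-0.003,0.6]
    - [0,0,0,0.314,0.077,-0.003,0.6]
    - [0,0,0,0.314,0.077,-0.003,0.6]
    - [0,0,0,0.314,0.077,-0.003,0.6]
    - [0,0,0,0.314,0.077,-0.003,0.6]
    - [0,0,0,0.314,0.077,-0.003,0.6]
    - [0,0,0,0.314,0.077,-0.003,0.6]
    - [0,0,0,0.314,0.077,-0.003,0.6]
    - [0,0,0,0.314,0.077,-0.003,0.6]
    - [0,0,0,0.314,0.077,-0.003,0.6]
    - [0,0,0,0.314,0.077,-0.003,0.6]

```text
clock: 44.13
tcp_pos: [0.6086, 0.1274, 0.299]
ee_rot: [-2.174, -2.267, 0.002]
wrist_force: [0.3, -0.5, -0.7]
opening: 0.401
```

```bash
python3 - <<'E'
from knobs import *
from bench import robot
im=snap(robot,"wrist","t3"); K=knobs(im,(245,40,405,165))
for k in K: go(robot,[k[0],k[1],.1165],92.5)
E
```

```text
knob [303.9  81.6] xy 588.6 244.9 r 6.9 114
now [0.6086 0.1272 0.2992] yaw 92.38537024912937 tilt [-0.0006 -0.0005]
turn [-0.04  0.03 -0.11] shift [ 0.1185 -0.015   0.1827]
```

```bash
python3 -c "
from h import *
im=load('t3'); cv2.imwrite('pics/t3z.png',cv2.resize(im['frame'][30:175,240:410,::-1],None,fx=4,fy=4,interpolation=cv2.INTER_CUBIC))"
```

```text
(no output)
```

View pics/t3z.png

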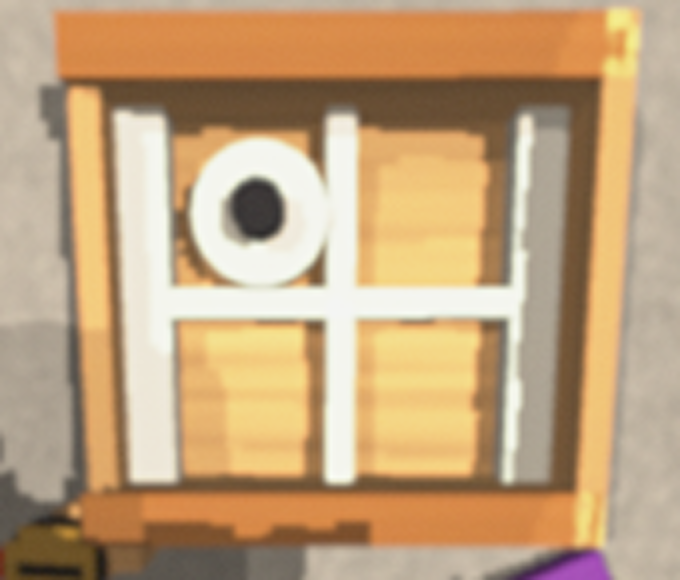

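The last pot was nudged to the corner of its pocket (knob at (258,208) in the crop) but still stands upright. I'll use the new position.

step_arm:
  moves:
    - [0,0,0,0.118,-0.0155,0.04,0.6]
    - [0,0,0,0.118,-0.0155,0.08,0.6]
    - [0,0,0,0.118,-0.0155,0.09,0.6]
    - [0,0,0,0.118,-0.0155,0.09,0.6]
    - [0,0,0,0.118,-0.0155,0.11,0.6]
    - [0,0,0,0.118,-0.0155,0.135,0.6]
    - [0,0,0,0.118,-0.0155,0.16,0.6]
    - [0,0,0,0.118,-0.0155,0.175,0.6]
    - [0,0,0,0.118,-0.0155,0.181,0.6]
    - [0,0,0,0.118,-0.0155,0.181,0.6]
    - [0,0,0,0.118,-0.0155,0.181,0.6]

```text
clock: 45.1
tcp_pos: [0.5887, 0.2451, 0.1191]
ee_rot: [2.174, 2.267, 0.0]
wrist_force: [-0.4, -0.3, -0.4]
opening: 0.398
```

```bash
python3 -c "
from h import *
from bench import robot
go(robot,[.5886,.2449,.1165],92.5); print(robot.observe()['wrist_force'])"
```

```text
now [0.5887 0.2451 0.1191] yaw 92.41607786276363 tilt [ 0.0005 -0.0002]
turn [ 0.03  0.01 -0.08] shift [-0.0002 -0.0001  0.0026]
[-0.3664 -0.3292 -0.4048]
```

step_arm:
  moves:
    - [0,0,0,0,0,0.002,0.6]
    - [0,0,0,0,0,0.002,1]
    - [0,0,0,0,0,0.002,1]
    - [0,0,0,0,0,0.002,1]
    - [0,0,0,0,0,0.002,1]
    - [0,0,0,0,0,0.002,1]
    - [0,0,0,0,0,0.002,1]
    - [0,0,0,0,0,0.002,1]

```text
clock: 45.77
tcp_pos: [0.5883, 0.2457, 0.1169]
ee_rot: [2.173, 2.269, 0.0]
wrist_force: [-1.8, -0.0, 6.0]
opening: 0.163
```

```bash
python3 -c "
from h import *
from bench import robot
go(robot,[.5424,-.1349,.2763],92.5)"
```

```text
now [0.5883 0.2457 0.1169] yaw 92.4699050721052 tilt [ 0.0004 -0.0002]
turn [ 0.02  0.01 -0.03] shift [-0.3783 -0.0622 -0.1594]
```

step_arm:
  moves:
    - [0,0,0,0,0,-0.04,1]
    - [0,0,0,0,0,-0.08,1]
    - [0,0,0,0,0,-0.12,1]
    - [0,0,0,-0.03,0,-0.155,1]
    - [0,0,0,-0.379,-0.062,-0.16,1]
    - [0,0,0,-0.379,-0.062,-0.16,1]
    - [0,0,0,-0.379,-0.062,-0.16,1]
    - [0,0,0,-0.379,-0.062,-0.16,1]
    - [0,0,0,-0.379,-0.062,-0.16,1]
    - [0,0,0,-0.379,-0.062,-0.16,1]
    - [0,0,0,-0.379,-0.062,-0.16,1]
    - [0,0,0,-0.379,-0.062,-0.16,1]
    - [0,0,0,-0.379,-0.062,-0.16,1]
    - [0,0,0,-0.379,-0.062,-0.16,1]
    - [0,0,0,-0.379,-0.062,-0.16,1]
    - [0,0,0,-0.379,-0.062,-0.16,1]
    - [0,0,0,-0.379,-0.062,-0.16,1]
    - [0,0,0,-0.379,-0.062,-0.16,1]

```text
clock: 47.27
tcp_pos: [0.5427, -0.1345, 0.2765]
ee_rot: [-2.171, -2.27, 0.0]
wrist_force: [0.7, -0.1, -1.5]
opening: 0.168
```

```bash
python3 -c "
from h import *
from bench import robot
go(robot,[.5424,-.1349,.1175],92.5); snap(robot,'wrist','r4'); print(robot.observe()['opening'])"
```

```text
now [ 0.5427 -0.1345  0.2765] yaw 92.55342603586087 tilt [-0.0002 -0.0001]
turn [-0.01  0.    0.05] shift [-0.0004 -0.0003  0.159 ]
0.16560189390059948
```

View pics/r4.png

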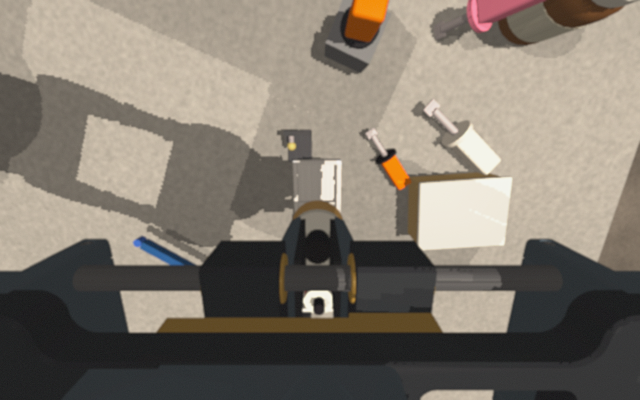

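The tan pot is over pocket 4, clear of the catch at (298,143). I'll lower and release it.

step_arm:
  moves:
    - [0,0,0,0,0,0.04,1]
    - [0,0,0,0,0,0.08,1]
    - [0,0,0,0,0,0.11,1]
    - [0,0,0,0,0,0.135,1]
    - [0,0,0,0,0,0.15,1]
    - [0,0,0,0,0,0.156,1]
    - [0,0,0,0,0,0.158,1]
    - [0,0,0,0,0,0.1595,1]
    - [0,0,0,0,0,0.1605,1]
    - [0,0,0,0,0,0.1605,1]
    - [0,0,0,0,0,0.1605,0.7]
    - [0,0,0,0,0,0.1605,0.7]
    - [0,0,0,0,0,0.1605,0.7]
    - [0,0,0,0,0,0.1605,0.7]
    - [0,0,0,0,0,0.14,0.7]
    - [0,0,0,0,0,0.1,0.7]
    - [0,0,0,0,0,0.06,0.7]
    - [0,0,0,0,0,0.02,0.7]
    - [0,0,0,0,0,-0.02,0.7]
    - [0,0,0,0,0,-0.02,0.7]

```text
clock: 48.98
tcp_pos: [0.5449, -0.1364, 0.3042]
ee_rot: [2.166, 2.261, 0.007]
wrist_force: [1.2, -0.2, 1.1]
opening: 0.299
```

```bash
python3 -c "
from h import *
from bench import robot
go(robot,[.54,-.30,.35],92.5)"
```

```text
now [ 0.5449 -0.1364  0.3042] yaw 92.47014819511546 tilt [ 0.0102 -0.004 ]
turn [ 0.58  0.26 -0.03] shift [-0.1634 -0.0115 -0.0452]
```

step_arm:
  moves:
    - [0,0,0,-0.165,-0.005,-0.05,1]
    - [0,0,0,-0.165,-0.005,-0.05,1]
    - [0,0,0,-0.165,-0.005,-0.05,1]
    - [0,0,0,-0.165,-0.005,-0.05,1]
    - [0,0,0,-0.165,-0.005,-0.05,1]
    - [0,0,0,-0.165,-0.005,-0.05,1]
    - [0,0,0,-0.165,-0.005,-0.05,1]
    - [0,0,0,-0.165,-0.005,-0.05,1]

```text
clock: 49.65
tcp_pos: [0.5445, -0.2995, 0.3461]
ee_rot: [-2.172, -2.269, 0.0]
wrist_force: [-0.7, 1.0, -0.9]
opening: 0.007
```

```bash
python3 - <<'E'
from knobs import *
from bench import robot
im=snap(robot,"wrist","u1"); K=knobs(im,(285,25,365,215)); o=robot.observe(); print(o["tcp_pos"],o["joint_pos"])
th=np.radians(3.07); Rt=np.array([[np.cos(th),-np.sin(th)],[np.sin(th),np.cos(th)]])
for k in K: print("tray frame",(Rt.T@(np.array(k)-[.5467,-.2143]))*1000)
hsv=cv2.cvtColor(im["frame"],cv2.COLOR_RGB2HSV); b=((hsv[...,0]>100)&(hsv[...,0]<120)&(hsv[...,1]>130)).astype(np.uint8); b[215:]=0; cs,_=cv2.findContours(b,0,1); k=max(cs,key=cv2.contourArea).reshape(-1,2); P=onz(im,k,.050)[:,:2]; print("bar",cv2.boxPoints(cv2.minAreaRect((P*1000).astype(np.float32))))
E
```

```text
knob [321.8  49. ] xy 543.5 -137.4 r 7.4 113
knob [322.4  94.1] xy 546.2 -189.6 r 6.8 89
knob [322.6 135.7] xy 549.1 -242.3 r 6.3 65
knob [322.1 174.4] xy 550.7 -294.6 r 6.9 74
[ 0.5446 -0.2993  0.3462] [-0.5986  0.4448  1.2781 -0.      1.4196 -0.6427]
tray frame [ 0.9367 77.0022]
tray frame [ 0.8147 24.6867]
tray frame [  0.865  -28.1061]
tray frame [ -0.3413 -80.3625]
bar [[ 320.1995 -213.0746]
 [ 523.1769 -333.5604]
 [ 528.2191 -325.0659]
 [ 325.2418 -204.5801]]
```

View pics/u1.png

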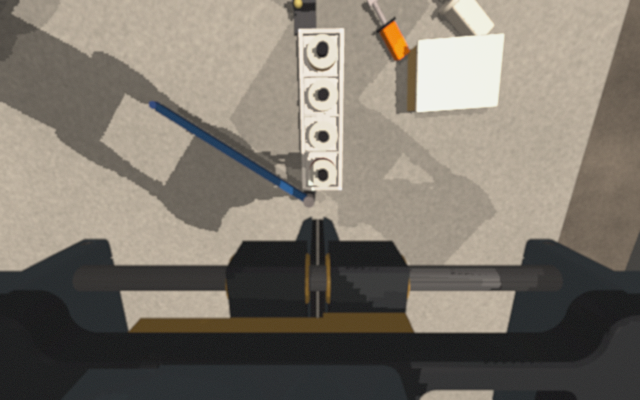

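All four pots stand centred in their pockets (within about 1 mm in x and 2.5 mm in y). The keeper's axis passes through the computed pivot, at about 0.98 rad open. I'll plan the push.

```bash
cat > keep.py <<'E'
from h import *
th=np.radians(3.07); Rt=np.array([[np.cos(th),-np.sin(th)],[np.sin(th),np.cos(th)]]); c=np.array([.5467,-.2143])
def tool(t,extra=0,r=.18):
    t=np.radians(t); d=np.array([-np.sin(t),np.cos(t)]); n=np.array([-np.cos(t),-np.sin(t)]); h=.0135*np.cos(t)+.016*np.sin(t)
    return c+Rt@(np.array([-.0195,-.119])+r*d+n*(.005+h+extra))
E
python3 - <<'E'
from keep import *
from bench import robot
p=tool(56.2,.02); print(p); go(robot,[p[0],p[1],.25],92.5)
R0=down(np.radians(92.5))[:2,:2]
for t in(56,50,44,38,32,26,20,15,10,7,5,3,2,1,0): q=tool(t); print(t,q,(R0.T@(q-p)).round(4))
E
```

```text
[ 0.3555 -0.2816]
now [ 0.5446 -0.2993  0.3462] yaw 92.52954593626508 tilt [-0.0008  0.0005]
turn [-0.05 -0.03  0.03] shift [ 0.0261 -0.1881  0.0963]
56 [ 0.3659 -0.2638] [0.0173 0.0112]
50 [ 0.3741 -0.2468] [0.034  0.0202]
44 [ 0.3842 -0.2305] [0.0498 0.0309]
38 [ 0.3961 -0.2152] [0.0645 0.0435]
32 [ 0.4098 -0.2012] [0.0779 0.0578]
26 [ 0.425  -0.1886] [0.0899 0.0736]
20 [ 0.4418 -0.1776] [0.1001 0.0907]
15 [ 0.4567 -0.1699] [0.1071 0.106 ]
10 [ 0.4724 -0.1636] [0.1128 0.1219]
7 [ 0.4821 -0.1605] [0.1154 0.1318]
5 [ 0.4887 -0.1587] [0.1169 0.1384]
3 [ 0.4954 -0.1572] [0.1181 0.1452]
2 [ 0.4987 -0.1566] [0.1186 0.1486]
1 [ 0.5021 -0.156 ] [0.1191 0.152 ]
0 [ 0.5055 -0.1554] [0.1195 0.1554]
```

step_arm:
  moves:
    - [0,0,0,0.026,-0.188,0.09,1]
    - [0,0,0,0.026,-0.188,0.09,1]
    - [0,0,0,0.026,-0.188,0.09,1]
    - [0,0,0,0.026,-0.188,0.09,1]
    - [0,0,0,0.026,-0.188,0.09,1]
    - [0,0,0,0.026,-0.188,0.09,1]
    - [0,0,0,0.026,-0.188,0.09,1]
    - [0,0,0,0.026,-0.188,0.13,1]
    - [0,0,0,0.026,-0.188,0.17,1]
    - [0,0,0,0.026,-0.188,0.21,1]
    - [0,0,0,0.026,-0.188,0.236,1]
    - [0,0,0,0.026,-0.188,0.236,1]
    - [0,0,0,0.026,-0.188,0.236,1]

```text
clock: 50.78
tcp_pos: [0.3565, -0.2825, 0.1104]
ee_rot: [-2.171, -2.269, 0.0]
wrist_force: [-0.8, -0.4, -0.0]
opening: 0.003
```

```bash
python3 - <<'E'
from keep import *
from bench import robot
im=snap(robot,"wrist","v1"); p=tool(56.2,.02); go(robot,[p[0],p[1],.108],92.5); print(robot.observe()["wrist_force"])
E
```

```text
now [ 0.3568 -0.283   0.1115] yaw 92.52120299324386 tilt [ 0.0004 -0.0007]
turn [0.02 0.04 0.02] shift [ 0.0015 -0.0013  0.0035]
[0.2387 0.3452 0.4784]
```

View pics/v1.png

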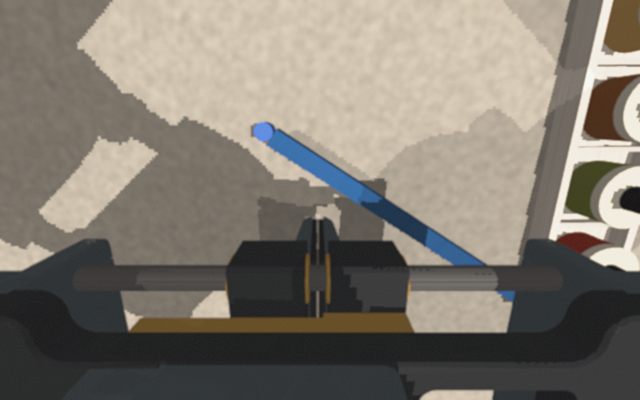

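The closed fingers are on the bar's outer side, with the bar running from (262,130) to (510,295). I'll sweep it towards shut.

step_arm:
  moves:
    - [0,0,0,0.01,0.006,0.003,1]
    - [0,0,0,0.0185,0.01,0.003,1]
    - [0,0,0,0.027,0.014,0.003,1]
    - [0,0,0,0.0355,0.019,0.003,1]
    - [0,0,0,0.0435,0.024,0.003,1]
    - [0,0,0,0.0513,0.0296,0.003,1]
    - [0,0,0,0.0588,0.0358,0.003,1]
    - [0,0,0,0.066,0.0422,0.003,1]
    - [0,0,0,0.0728,0.0492,0.003,1]
    - [0,0,0,0.0794,0.0565,0.003,1]
    - [0,0,0,0.0854,0.0642,0.003,1]
    - [0,0,0,0.0914,0.0723,0.003,1]
    - [0,0,0,0.0966,0.0808,0.003,1]
    - [0,0,0,0.1016,0.0894,0.003,1]
    - [0,0,0,0.1052,0.097,0.003,1]
    - [0,0,0,0.1086,0.1047,0.003,1]
    - [0,0,0,0.1115,0.1126,0.003,1]
    - [0,0,0,0.1143,0.1206,0.003,1]
    - [0,0,0,0.1143,0.1206,0.003,1]

```text
clock: 52.42
tcp_pos: [0.473, -0.1633, 0.1076]
ee_rot: [2.172, 2.268, 0.0]
wrist_force: [-0.6, -0.6, -0.1]
opening: 0.004
```

```bash
python3 - <<'E'
from keep import *
from bench import robot
im=snap(robot,"wrist","w1"); p=tool(0); go(robot,[p[0],p[1],.108],92.5); print(robot.observe()["wrist_force"])
E
```

```text
now [ 0.4721 -0.1634  0.1075] yaw 92.50409221415951 tilt [ 0.0005 -0.0005]
turn [0.03 0.03 0.  ] shift [ 0.0065  0.0337 -0.0004]
[-0.7371  0.02    0.1675]
```

View pics/w1.png

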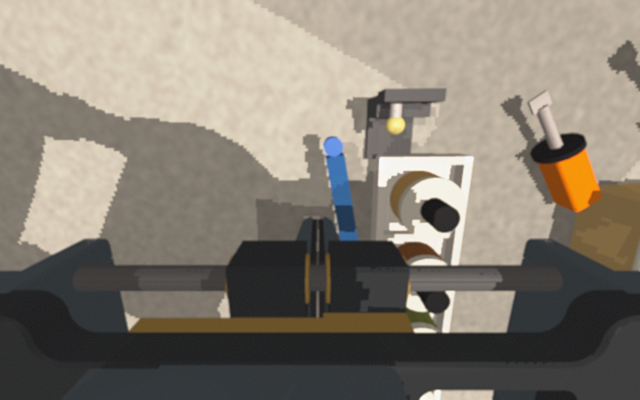

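The bar is about 10° from shut, its end at (333,147) heading for the ball at (396,125), and the path is clear. I'll push slowly.

step_arm:
  moves:
    - [0,0,0,0.0016,0.005,0,1]
    - [0,0,0,0.003,0.01,0,1]
    - [0,0,0,0.004,0.014,0,1]
    - [0,0,0,0.005,0.018,0,1]
    - [0,0,0,0.0055,0.021,0,1]
    - [0,0,0,0.0055,0.024,0,1]
    - [0,0,0,0.006,0.027,0,1]
    - [0,0,0,0.006,0.029,0,1]
    - [0,0,0,0.006,0.031,0,1]

```text
clock: 53.22
tcp_pos: [0.5018, -0.156, 0.1075]
ee_rot: [-2.173, -2.268, 0.001]
wrist_force: [-1.9, 1.0, 1.4]
opening: 0.005
```

step_arm:
  moves:
    - [0,0,0,0,0.0015,0,1]
    - [0,0,0,0,0.003,0,1]
    - [0,0,0,0,0.004,0,1]
    - [0,0,0,0,0.004,0,1]

```text
clock: 53.55
tcp_pos: [0.5066, -0.1561, 0.1077]
ee_rot: [2.173, 2.268, 0.0]
wrist_force: [-0.6, 0.0, -0.1]
opening: 0.002
```

```bash
python3 - <<'E'
from keep import *
from bench import robot
im=snap(robot,"wrist","x1"); p=tool(0); go(robot,[p[0],p[1],.108],92.5); print(robot.observe()["wrist_force"])
cv2.imwrite('pics/x1z.png',cv2.resize(im['frame'][70:260,280:480,::-1],None,fx=3,fy=3,interpolation=cv2.INTER_CUBIC))
E
```

```text
now [ 0.5064 -0.1561  0.1076] yaw 92.46497106789538 tilt [ 0.0005 -0.0005]
turn [ 0.03  0.03 -0.04] shift [ 0.0007 -0.0008 -0.0004]
[0.8027 0.2194 0.1809]
```

View pics/x1z.png

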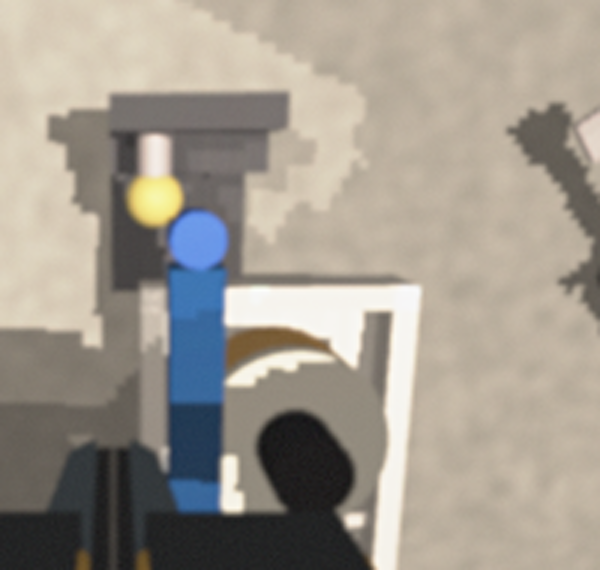

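The nose at (198,238) in the crop has passed the ball at (155,198). I'll press a little further to confirm it's against the stop.

step_arm:
  moves:
    - [0,0,0,0,0.001,0,1]
    - [0,0,0,0,0.002,0,1]
    - [0,0,0,0,0.003,0,1]
    - [0,0,0,0,0.003,0,1]

```text
clock: 53.93
tcp_pos: [0.5084, -0.1558, 0.1074]
ee_rot: [-2.172, -2.268, 0.002]
wrist_force: [-4.7, -1.1, 2.9]
opening: 0.001
```

step_arm:
  moves:
    - [0,0,0,0,0.0008,0,1]
    - [0,0,0,0,0.0015,0,1]
    - [0,0,0,0,0.0015,0,1]

```text
clock: 54.18
tcp_pos: [0.5089, -0.1558, 0.1073]
ee_rot: [-2.171, -2.267, 0.004]
wrist_force: [-13.1, -6.3, 5.7]
opening: 0.008
```

It's against the stop (13 N, no further travel). I'll back off and rise to a viewing position.

step_arm:
  moves:
    - [0,0,0,0,-0.02,0,1]
    - [0,0,0,0,-0.04,0,1]
    - [0,0,0,0,-0.04,-0.04,1]
    - [0,0,0,0,-0.04,-0.08,1]
    - [0,0,0,0,-0.04,-0.12,1]
    - [0,0,0,-0.1,0.035,-0.24,1]
    - [0,0,0,-0.145,0.035,-0.24,1]
    - [0,0,0,-0.145,0.035,-0.24,1]
    - [0,0,0,-0.145,0.035,-0.24,1]
    - [0,0,0,-0.145,0.035,-0.24,1]
    - [0,0,0,-0.145,0.035,-0.24,1]
    - [0,0,0,-0.145,0.035,-0.24,1]
    - [0,0,0,-0.145,0.035,-0.24,1]

```text
clock: 55.27
tcp_pos: [0.5514, -0.2987, 0.3469]
ee_rot: [-2.173, -2.268, 0.0]
wrist_force: [-0.1, 0.3, -0.0]
opening: 0.009
```

```bash
python3 - <<'E'
from keep import *
from knobs import knobs
from bench import robot
im=snap(robot,"wrist","y1"); print(robot.observe()["tcp_pos"])
K=knobs(im,(270,20,375,230))
for k in K: print("tray frame",(Rt.T@(np.array(k)-c))*1000)
hsv=cv2.cvtColor(im["frame"],cv2.COLOR_RGB2HSV); b=((hsv[...,0]>100)&(hsv[...,0]<120)&(hsv[...,1]>110)).astype(np.uint8); b[215:]=0; cs,_=cv2.findContours(b,0,1); k=max(cs,key=cv2.contourArea).reshape(-1,2); P=onz(im,k,.050)[:,:2]; r=cv2.minAreaRect((P*1000).astype(np.float32)); print("bar",r)
cv2.imwrite('pics/y1z.png',cv2.resize(im['frame'][0:230,220:440,::-1],None,fx=2.6,fy=2.6,interpolation=cv2.INTER_CUBIC))
im=snap(robot,"scene","y1s"); cv2.imwrite('pics/y1sz.png',cv2.resize(im['frame'][130:280,160:480,::-1],None,fx=2.5,fy=2.5,interpolation=cv2.INTER_CUBIC))
snap(robot,"top","y1t")
E
```

```text
[ 0.5512 -0.2982  0.3468]
knob [316.5  49.2] xy 543.6 -137.0 r 7.5 109
knob [317.4  95. ] xy 546.3 -189.8 r 6.7 83
knob [317.5 136.4] xy 548.9 -242.3 r 6.5 76
knob [303.4 166.9] xy 532.9 -285.3 r 14.7 103
knob [317.2 174.7] xy 551.1 -294.5 r 7.0 78
tray frame [ 1.0938 77.3556]
tray frame [ 0.8664 24.5057]
tray frame [  0.6865 -28.0759]
tray frame [-17.6145 -70.1447]
tray frame [  0.0472 -80.346 ]
bar ((525.6008911132812, -206.7339630126953), (11.27505111694336, 237.04837036132812), 3.099168062210083)
```

View pics/y1z.png

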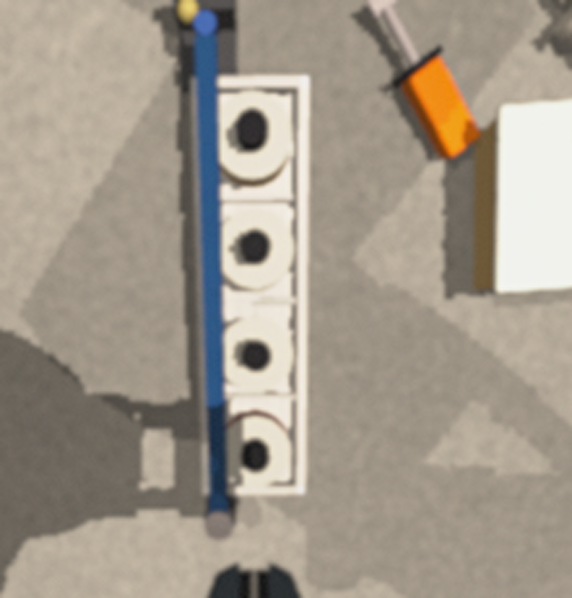

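View pics/y1sz.png

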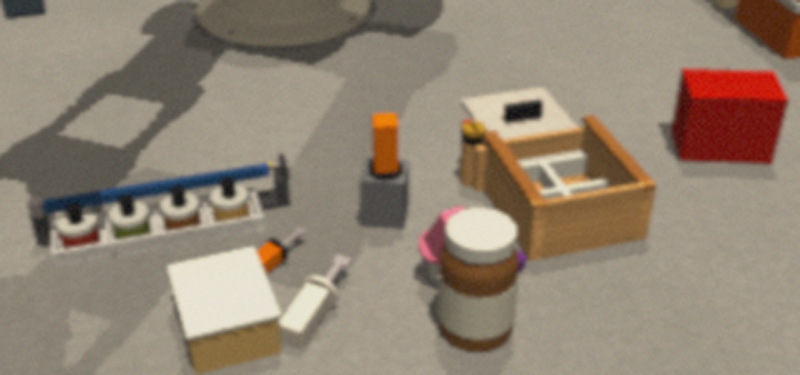

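View pics/y1t.png

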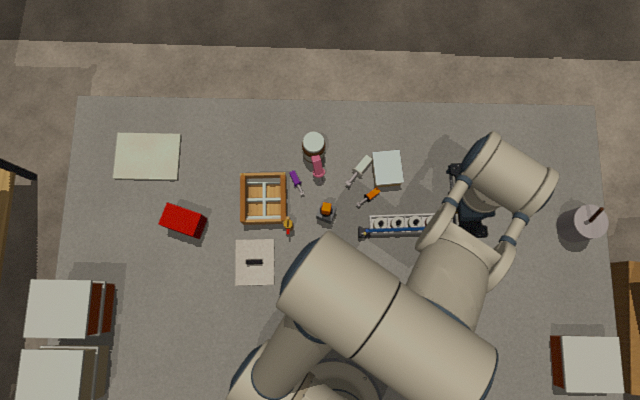

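The bar is parallel to the tray (3.10° against 3.07°) behind its ball. All the pots are upright, the box is empty, the lid is flat, and the driver is upright in its stand. The jar, tub and carton are where they were. I'll hand the job in.

```bash
python3 -c "
from bench import robot
o=robot.observe(); print(o['clock'],o['wrist_force']); print(robot.job_done())"
```

```text
55.4167 [-0.08254382  0.08071292 -0.3116435 ]
the job is handed in; nothing more can be done
None
```

The job is done and handed in at 55 s, with no verdict reported.

**What I did:**
- I took the large orange driver from its stand, seated it in the slot (contact at the slot floor) and turned the screw a quarter turn anticlockwise. The driver then went back upright in its stand.
- I slid the lid out and laid it flat on the counter, handle up.
- I moved all four pots into their own tray pockets. The last one had been nudged within its box pocket, so I measured it again before gripping.
- I swung the keeper bar past its ball and against its stop.

**Last checks:**
- **Keeper:** the bar lies at 3.10° against the tray's 3.07°, with its nose behind the ball.
- **Pots:** knobs are within about 1 mm in x and 2.5 mm in y of the pocket centres, and all stand upright.
- **Screw:** after the turn, two image estimates put the red arm at 179–183° (about 182.5° is the box's -x). The end pictures show it still swung out.
- **Other things:** the box is empty, and the jar, tub and carton appear unmoved.

**Disagreements:** the knob detector once reported a fifth "knob", which was the shaded part of the blue bar. The look-alike drivers balanced on their blades fell over by themselves early on, before I had gripped anything; I left them.

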